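# Clamp a specimen block with the removable crank of a bench vise

### The job

Fit the loose crank onto the square shaft end of the specimen vise, fully home, and wind it clockwise until the jaw has pushed the specimen block against the back stop and holds it firmly. Feel your way: never force the crank down while it is not on the square, and do not overtighten, the block is brittle. Leave the crank seated on the shaft, let go, and leave the other things on the bench alone.

Things in the scene. Friction and masses are not known exactly. Their poses are not given: they have to be found in the camera images.
- crank: Loose steel crank, 0.35 kg, standing on its hub. Hub: square block 30 x 30 mm, 42 mm high, with a 15.2 mm square socket 25.8 mm deep in its underside, sides parallel to the hub's. Origin: centre of the hub's underside, z up. A flat arm (18 mm wide, 24 to 34 mm above the underside) runs along +x to the hand grip. The hub can be gripped across y (sides at y = +-15 mm)
- crank_grip (a point): Middle of the crank's upright hand grip: wooden cylinder 22 mm in diameter, 46 mm long, that spins freely on its pin, 65 mm along the crank's +x from the hub axis; its centre is 61.5 mm and its lower end 38.5 mm above the hub's underside
- vise: Fixed grey bench vise, 84 mm wide; origin on the bench directly below the shaft axis, z up. A gearbox 84 x 84 x 62 mm is centred on the origin; a bed 24 mm high runs from it along the vise's +y to 252 mm, carrying jaw, specimen and back stop. Pressing the crank on the shaft with more than 60 N before it is home damages the square
- shaft_top (a point): Centre of the top of the upright steel shaft end, 92 mm above the bench; 14 mm square, top 4 mm tapering to 10 mm. This point's axes are the vise's: the angle of the flats is NOT measured, but starts within 0.65 rad of the vise's axes: see it, or turn the lightly resting crank until it drops on (it sinks deeper on the taper the nearer it is). All quarter turns fit; the stiff shaft stays put
- shaft_foot (a point): Point on the shaft axis at the top of the collar, 68 mm above the bench, axes as the vise's; the crank is fully home when its hub's underside (its origin) is here
- jaw_face (a point): Centre of the steel pad (70 x 38 mm, sprung, gives 1 mm per 35 N, 5 mm at most) on the moving jaw's face, 48 mm above the bench. Turning the shaft clockwise seen from above moves the jaw along the vise's +y, 36 mm per turn; 1.3 to 2.6 turns are needed. Running free takes about 0.3 N m, 4 to 5 N at the hand grip; the drive stays where it is left
- stop: Fixed back stop on the vise bed; origin: foot of its face (70 x 40 mm, looking along the vise's -y), on the bed 24 mm above the bench
- specimen: Loose olive-brown resin block with a metal disc in its top, 40 (x) x 46 (y) x 50 mm high, 0.35 kg, on the vise bed between jaw and stop; origin: centre of its underside. Once it meets the stop the cranking effort rises within a quarter radian: 9 to 11 N at the hand grip (0.58 to 0.72 N m) clamps it firmly, more than 13 N (0.85 N m) may crack it
- jar: Bystander: small amber glass jar, 56 mm in diameter, 75 mm high; origin: centre of its underside
- slidebox: Bystander: closed grey slide box, 90 x 60 x 34 mm; origin: centre of its underside
- dishes: Bystander: two white stacked culture dishes, 90 mm in diameter, 29 mm high together; origin: centre of the underside
Not all that is in view belongs to the job. Leave any blue, red or yellow look-alike of the crank alone.

How it is judged (in metres and radians):
On the way, in this order (a step that is already met when the one before it is completed fails the run):
1. the crank is fully home on the square shaft end (horizontal distance between crank and shaft_foot below 0.004 m and z of crank in the frame of shaft_foot below 0.004 m and angle between crank's own z axis and vertical below 0.12 rad), for 0.2 s.
2. with the crank on the shaft, the jaw has been wound at least one full turn (36 mm) (distance of jaw_face from where it was at the start of the episode above 0.036 m and horizontal distance between crank and shaft_foot below 0.008 m and z of crank in the frame of shaft_foot below 0.012 m), for 0.1 s.
At the end, for the whole second after the job is handed in: The specimen block stands upright (within 0.1 rad), clamped between jaw and stop with more than 15 N; the crank sits fully home on the shaft (within 5 mm in height, 4 mm sideways, 0.12 rad of upright), released and at rest (contact force between specimen and stop above 15 N and angle between specimen's own z axis and vertical below 0.1 rad and horizontal distance between crank and shaft_foot below 0.004 m and z of crank in the frame of shaft_foot below 0.005 m and angle between crank's own z axis and vertical below 0.12 rad and linear speed of each of crank, specimen below 0.02 m/s); the robot touches nothing.
It fails at once if the crank is pressed on the shaft with more than 60 N before it is home (contact force between crank and vise above 60 N and z of crank in the frame of shaft_foot above 0.012 m).
It fails at once if the specimen is squeezed with more than 100 N (contact force between specimen and stop above 100 N).
It fails at once if the robot pushes the specimen itself (contact force between any of the fingers, the arm and specimen above 1 N).
It fails at once if a bystander is disturbed (distance of any of jar, slidebox, dishes from where it was at the start of the episode above 0.02 m).
It also fails if it takes over 72 s, if anything falls off the work surface, if the arm or the gripper's body presses on something with over 40 N, if the wrist force passes 120 N, or if a joint passes its speed limit or range.

### The arm

A 6-joint arm with a two-finger parallel gripper is mounted at the origin on the work surface. World frame = base frame: x ahead of the robot, y to its left, z up, the work surface at z = 0. Lengths are in m, angles in degrees, forces in N, time in s.
With the tool pointing down it reaches from about 0.3 to 0.75 m from the base axis. Payload 8.5 kg.
Tool frame: the origin (TCP) lies on the centre line of the jaws, within the pads' length; the fingertips stand 14 mm ahead of it and the grasp point (between the pads) lies 5 mm behind it; z points along the fingers, y is the direction in which the jaws open and shut (so a half turn about z gives the same grasp; the last joint's range is limited). The gripper opens to 85 mm and grips with 20 to 120 N. Pads are 22 mm wide; open, the fingers measure 114 mm over their backs; the gripper's body (76 mm by 85 mm) begins 54 mm behind the grasp point. The pads swing forward as they close: fully open they stand 13 mm farther back than shut.
Start: joints at [59.456, 21.807, 74.336, -0, 83.858, -12.336], TCP at [0.172, 0.522, 0.245] pointing down, gripper open.
Joint ranges: [-178.18, 178.18], [-50.72, 133.34], [12.68, 142.11], [-81.47, 261.47], [9.98, 163.14], [-165.26, 165.26]. Speed limits (degrees/s): [136.94, 136.94, 180, 180, 180, 180].

### API

Orientations are given as a 3x3 rotation matrix whose columns are the frame's x, y, z axes.
In Python, from rig import env, optics, order, finder gives the robot as it stands.
- The arm moves only by the tool play_rows, never from a script. Its argument "commands" is a list of rows, each an object of numbers: "grip": the closure, from -1 (fully open) to 1 (shut); "x", "y", "z": the shift along the tool's x, y, z in m; "rx", "ry", "rz": the turn, a rotation vector about the tool's x, y, z in rad. A call has 1 to 12 rows; each row shifts and turns the commanded pose from where the row before left it, along the tool's axes as they then stand; what a row does not reach is not made up. A row lasts 1/8 s, in which the tool goes at most 62.5 mm and 10.7 degrees, less where a joint would pass 70% of its speed; a pose out of reach is approached as far as the arm can. A call is refused whole if a number of a shift passes 0.0625 or a number of a turn 0.188, either way. A call with a gripper value outside its range is refused whole. The fingers move at their own pace and stop on an object; "squeeze" is the grip in N (left out, the last holds). Time passes only in rows, so rows that do not move let the fingers close. It gives the time, the measured TCP pose, the force and the opening at its end, in the units of the state.
- env.observe(): the state, without advancing time (a new reading comes with each control period).
- optics.get_image(name): name is "scene" or "top" or "wrist"; returns a dict with "color" (480x640x3 uint8, blue, green, red), "range_z" (480x640 float32, m along the optical axis (not along the pixel's ray), 0 where there is no reading), "fov_y" (degrees; the focal length in pixels is half the picture's height over the tangent of half this angle, whatever the lens; pixels are square), "cx", "cy" (the principal point, pixels), "cam_to_world" (4x4, takes a point from camera to world coordinates). Camera axes: x right, y down, z forward; pixel columns grow to the right and rows downward; lengths in m; the calibration is good to about 2 mm. A picture is of the moment at which its call begins.
- order.close_job(): hands the job in, once; it reports no verdict.
Trained networks look in the newest picture that a camera, given by its name, has taken for a name from the list of things; names that differ only in an ending like _2 or _b are one class to them, and where a whole thing is asked for, a point or a joint stands for the part that bears it (a point fixed in the world has none). Each returns a list of dicts, best first, with "conf" (0 to 1); they miss things now and then, are a little off and sometimes report something else, mostly with a low value. They report only what shows in the picture. A call takes as long as a camera call. They do not tell look-alikes from the thing itself.
- finder.boxes_of(camera, thing): "point" ([x, y, z] in m, in world coordinates, good to about 4 mm: the middle of the surface that is visible of it).
The state is a dict: "time_s": time; "q": joint angles; "qvel": joint speeds; "joint_efforts": joint torques, N m; "position": TCP position; "tool_rot": TCP orientation; "ft_force": force on the tool from outside, world axes, zero at the start; "wrist_torque": the same for the moment, N m; "grip_width": finger opening in m.
Only numpy, scipy, OpenCV 4.12 (cv2) and the standard library are available. Lean on these libraries where they do the work, as an engineer would, in place of code of your own. Each camera call takes 0.05 s, during which the arm holds its last target.

## Working session

There is one attempt and no reset: what is moved stays moved. The work goes in short steps, Python scripts to look and compute and a tool call to move; the robot and the scene stay as the last step left them, time stands still between calls to the robot, and variables do not carry over. Pictures are saved under pics/ and viewed, and the job is handed in when it is done.

Besides the shell and the picture viewer there is one more tool, called after "Emit:" as a command line: name --argument value ..., lists and objects as JSON in quotes. play_rows: Moves the arm, as the interface text tells. Its arguments: {"type":"object","properties":{"commands":{"type":"array"},"squeeze":{"type":"number"}},"required":["commands"]}

```bash
ls; mkdir -p pics
cat > h.py <<'E'
import numpy as np, cv2, json
from rig import env, optics, order, finder
def snap(n,f=None):
    d=optics.get_image(n)
    if f: cv2.imwrite('pics/'+f,d['color'])
    return d
def K(d):
    f=d['color'].shape[0]/2/np.tan(np.radians(d['fov_y'])/2); return f,d['cx'],d['cy']
def w2p(d,P):
    f,cx,cy=K(d); T=np.linalg.inv(d['cam_to_world']); p=T[:3,:3]@np.array(P)+T[:3,3]
    return cx+f*p[0]/p[2], cy+f*p[1]/p[2]
def cloud(d):
    f,cx,cy=K(d); z=d['range_z']; v,u=np.indices(z.shape)
    c=np.stack([(u-cx)/f*z,(v-cy)/f*z,z],-1)
    w=c@d['cam_to_world'][:3,:3].T+d['cam_to_world'][:3,3]; w[z==0]=np.nan
    return w
def st():
    s=env.observe(); print({k:np.round(s[k],4).tolist() for k in ('time_s','position','ft_force','wrist_torque','grip_width','q')}); return s
E
python3 - <<'E'
from h import *
s=st(); print(s['tool_rot'])
for c in ('top','scene','wrist'):
    d=snap(c,c+'0.png'); print(c,d['fov_y'],d['cx'],d['cy'],np.round(d['cam_to_world'],3).tolist())
    for t in ('crank','crank_grip','vise','shaft_top','jaw_face','stop','specimen','jar','slidebox','dishes'):
        try:
            for r in finder.boxes_of(c,t)[:3]: print(t,round(r['conf'],2),np.round(r['point'],4).tolist(),np.round(w2p(d,r['point'])).tolist())
        except Exception as e: print(t,e)
E
```

```text
pics
{'time_s': 0.0, 'position': [0.1717, 0.5222, 0.2447], 'ft_force': [0.976, 0.1037, 0.7721], 'wrist_torque': [-0.0129, 0.0248, 0.0001], 'grip_width': 0.0852, 'q': [59.4562, 21.8424, 74.3874, 0.0003, 83.8585, -12.3357]}
[[-9.49927477e-01  3.12469467e-01 -7.87581263e-04]
 [ 3.12470281e-01  9.49926613e-01 -1.32438244e-03]
 [ 3.34315326e-04 -1.50416301e-03 -9.99998813e-01]]
top 47.377781793910394 329.58195503438156 233.278356236452 [[0.001, -0.995, 0.1, 0.425], [-1.0, -0.001, -0.001, -0.064], [0.001, -0.1, -0.995, 1.266], [0.0, 0.0, 0.0, 1.0]]
crank 0.7 [0.3614, -0.2846, 0.0439] [429.0, 317.0]
crank 0.68 [0.4999, -0.1589, 0.0424] [371.0, 255.0]
crank 0.65 [0.4524, -0.3819, 0.041] [471.0, 276.0]
crank_grip 0.97 [0.5379, -0.259, 0.0445] [416.0, 238.0]
crank_grip 0.75 [0.3564, -0.2817, 0.0393] [427.0, 319.0]
crank_grip 0.7 [0.4539, -0.3817, 0.0388] [471.0, 275.0]
vise 0.88 [0.5803, 0.1274, 0.0441] [244.0, 219.0]
vise 0.2 [0.5896, 0.1427, 0.0621] [236.0, 214.0]
shaft_top 0.79 [0.5797, 0.1328, 0.0509] [241.0, 219.0]
jaw_face 0.75 [0.5804, 0.1291, 0.0433] [243.0, 219.0]
jaw_face 0.55 [0.574
[... 1048 characters left out ...]
268.0]
vise 0.29 [0.6089, 0.1443, 0.063] [435.0, 253.0]
shaft_top 0.85 [0.6193, 0.1199, 0.0335] [422.0, 269.0]
jaw_face 0.53 [0.6087, 0.1456, 0.062] [435.0, 253.0]
stop 0.69 [0.5894, 0.277, 0.0596] [498.0, 243.0]
specimen 0.84 [0.6102, 0.1773, 0.0641] [452.0, 251.0]
jar 0.97 [0.7377, -0.2054, 0.0545] [249.0, 321.0]
slidebox 0.56 [0.3891, -0.1114, 0.0345] [293.0, 205.0]
slidebox 0.33 [0.6203, 0.1151, 0.0318] [419.0, 270.0]
dishes 0.59 [0.7666, 0.02, 0.0315] [385.0, 333.0]
dishes 0.45 [0.6177, 0.1162, 0.0344] [419.0, 268.0]
wrist 67.63603768553605 316.9704882100019 236.68937237139704 [[0.313, 0.907, 0.281, 0.1], [0.95, -0.299, -0.093, 0.546], [-0.0, 0.296, -0.955, 0.374], [0.0, 0.0, 0.0, 1.0]]
```

View pics/top0.png

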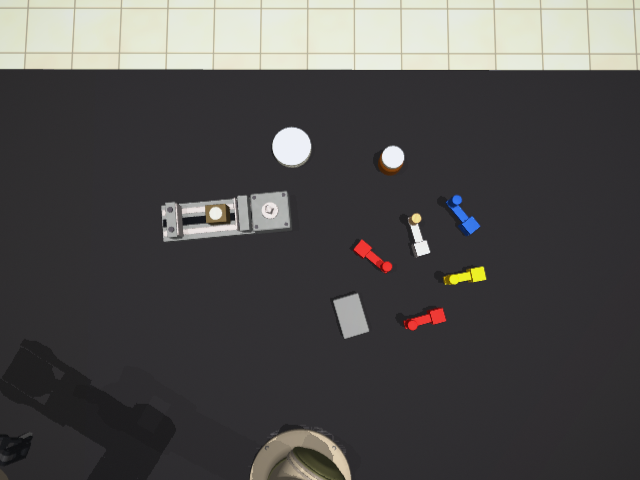

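View pics/scene0.png

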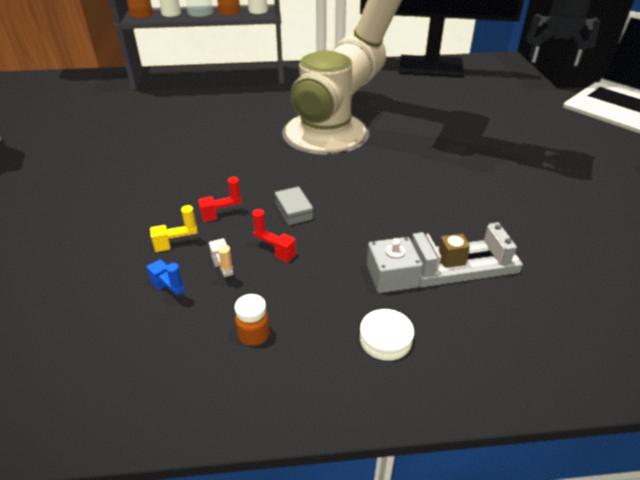

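Top view: the steel crank has its hub at ~(421,248) and its grip at ~(416,218). The vise shaft is at ~(269,210), with the bed running left (+y world). The colored cranks are look-alikes. Next I'll measure with the depth.

Run:
```python
from h import *
d=snap('top'); w=cloud(d); z=w[...,2]
def rect(m,n):
    ys,xs=np.nonzero(m); P=w[ys,xs]; 
    r=cv2.minAreaRect(P[:,:2].astype(np.float32)); print(n,len(P),P.mean(0).round(4),r)
def roi(x0,x1,y0,y1):
    m=np.zeros(z.shape,bool); m[y0:y1,x0:x1]=1; return m
for a,b in ((0.02,.05),(0.05,.12)):
    rect(roi(404,436,208,262)&(z>a)&(z<b),f'crank {a}')
rect(roi(404,436,240,262)&(z>.036)&(z<.05),'hubtop')
rect(roi(245,300,185,240)&(z>.05)&(z<.066),'gearbox top')
rect(roi(258,282,198,222)&(z>.08)&(z<.1),'shaft')
rect(roi(258,282,198,222)&(z>.064)&(z<.08),'collar')
print(np.nanmax(z[198:222,258:282]))
rect(roi(155,300,180,250)&(z>.015)&(z<.1),'vise all')
rect(roi(200,233,202,228)&(z>.065),'spec')
c=d['color']; big=np.vstack([cv2.resize(c[195:265,395:495],(800,560)[:2],interpolation=cv2.INTER_CUBIC)]); cv2.imwrite('pics/a1.png',big)
cv2.imwrite('pics/a2.png',cv2.resize(c[180:250,230:310],(800,600),interpolation=cv2.INTER_CUBIC))
```

```text
crank 0.02 367 [ 0.5311 -0.2649  0.0392] ((0.5437228083610535, -0.2629031836986542), (0.09015661478042603, 0.030436266213655472), 15.94750690460205)
crank 0.05 104 [ 0.5749 -0.2512  0.0805] ((0.5492649078369141, -0.25905221700668335), (0.07652360200881958, 0.021091287955641747), 12.8549165725708)
hubtop 187 [ 0.5148 -0.2707  0.0432] ((0.5170087218284607, -0.2704733908176422), (0.03472905978560448, 0.03028078004717827), 16.652114868164062)
gearbox top 1113 [0.5945 0.0691 0.0623] ((0.5951258540153503, 0.07613921910524368), (0.08425916731357574, 0.1011870875954628), 5.600371360778809)
shaft 49 [0.5953 0.0671 0.0915] ((0.5960153937339783, 0.06783584505319595), (0.01456919964402914, 0.014237111434340477), 67.3214111328125)
collar 331 [0.5977 0.0672 0.0675] ((0.5984512567520142, 0.06793845444917679), (0.05213037133216858, 0.05147003009915352), 0.6105645895004272)
0.09802930852301661
vise all 4869 [0.5834 0.166  0.0508] ((0.5858774781227112, 0.17204901576042175), (0.08478637039661407, 0.2940562665462494), 5.46467399597168)
spec 400 [0.5882 0.1848 0.0751] ((0.588687539100647, 0.18554037809371948), (0.04027874395251274, 0.047345325350761414), 4.694437503814697)
```

View pics/a2.png

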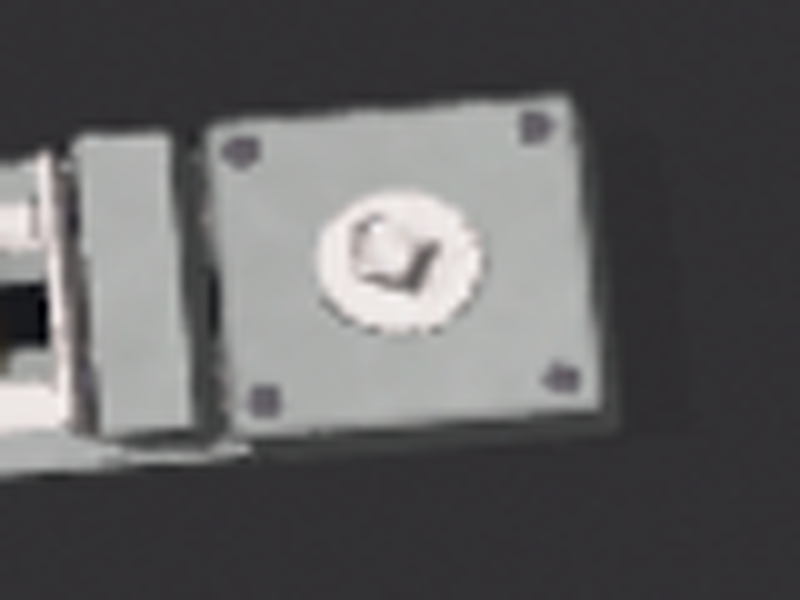

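```bash
cat >> h.py <<'E'
def plan(tgt,yaw=None,n=12,pos=None,rot=None):
    """rows from present pose to world tgt, tool down, tool-x yaw (deg)"""
    s=env.observe(); p=np.array(s['position'] if pos is None else pos); R=np.array(s['tool_rot'] if rot is None else rot)
    y0=np.arctan2(R[1,0],R[0,0]); y1=y0 if yaw is None else np.radians(yaw)
    dy=(y1-y0+np.pi)%(2*np.pi)-np.pi; d=(np.array(tgt)-p)/n
    print('rz per row',round(-dy/n,4))
    for i in range(n):
        y=y0+dy*i/n; X=np.array([np.cos(y),np.sin(y),0]);Y=np.array([np.sin(y),-np.cos(y),0])
        print('{"x":%.4f,"y":%.4f,"z":%.4f,"rz":%.4f}'%(d@X,d@Y,-d[2],-dy/n),end=', ')
    print()
E
python3 -c "
from h import *
plan([.596,.068,.19],17,16)"
```

```text
rz per row 0.1579
{"x":-0.0341,"y":-0.0187,"z":0.0035,"rz":0.1579}, {"x":-0.0366,"y":-0.0131,"z":0.0035,"rz":0.1579}, {"x":-0.0382,"y":-0.0072,"z":0.0035,"rz":0.1579}, {"x":-0.0388,"y":-0.0011,"z":0.0035,"rz":0.1579}, {"x":-0.0385,"y":0.0050,"z":0.0035,"rz":0.1579}, {"x":-0.0373,"y":0.0110,"z":0.0035,"rz":0.1579}, {"x":-0.0351,"y":0.0167,"z":0.0035,"rz":0.1579}, {"x":-0.0320,"y":0.0221,"z":0.0035,"rz":0.1579}, {"x":-0.0281,"y":0.0268,"z":0.0035,"rz":0.1579}, {"x":-0.0236,"y":0.0309,"z":0.0035,"rz":0.1579}, {"x":-0.0184,"y":0.0342,"z":0.0035,"rz":0.1579}, {"x":-0.0128,"y":0.0367,"z":0.0035,"rz":0.1579}, {"x":-0.0069,"y":0.0382,"z":0.0035,"rz":0.1579}, {"x":-0.0008,"y":0.0388,"z":0.0035,"rz":0.1579}, {"x":0.0054,"y":0.0385,"z":0.0035,"rz":0.1579}, {"x":0.0113,"y":0.0372,"z":0.0035,"rz":0.1579},
```

Emit:
play_rows --commands '[{"grip": -1, "x": -0.034, "y": -0.019, "z": 0.0035, "rz": 0.158}, {"x": -0.0366, "y": -0.013, "z": 0.0035, "rz": 0.158}, {"x": -0.038, "y": -0.007, "z": 0.0035, "rz": 0.158}, {"x": -0.039, "y": -0.001, "z": 0.0035, "rz": 0.158}, {"x": -0.0385, "y": 0.005, "z": 0.0035, "rz": 0.158}, {"x": -0.037, "y": 0.011, "z": 0.0035, "rz": 0.158}, {"x": -0.035, "y": 0.0167, "z": 0.0035, "rz": 0.158}, {"x": -0.032, "y": 0.022, "z": 0.0035, "rz": 0.158}, {"x": -0.028, "y": 0.027, "z": 0.0035, "rz": 0.158}, {"x": -0.0236, "y": 0.031, "z": 0.0035, "rz": 0.158}, {"x": -0.0184, "y": 0.034, "z": 0.0035, "rz": 0.158}, {"x": -0.0128, "y": 0.0367, "z": 0.0035, "rz": 0.158}]'

```text
invalid input at $.commands[0]: expected keys grip, x, y, z, rx, ry, rz
```

Emit:
play_rows --commands '[{"x": -0.007, "y": 0.038, "z": 0.0035, "rz": 0.158}, {"x": -0.001, "y": 0.039, "z": 0.0035, "rz": 0.158}, {"x": 0.0054, "y": 0.0385, "z": 0.0035, "rz": 0.158}, {"x": 0.0113, "y": 0.037, "z": 0.0035, "rz": 0.158}, {"x": 0}, {"x": 0}]'

```text
invalid input at $.commands[0]: expected keys grip, x, y, z, rx, ry, rz
```

Run:
```python
from h import *
s=st(); print(np.round(s['tool_rot'],3).tolist())
d=snap('wrist','w1.png'); print(w2p(d,[.596,.068,.092]))
np.save('w1.npy',cloud(d))
```

```text
{'time_s': 1.7, 'position': [0.1718, 0.5224, 0.2453], 'ft_force': [0.7529, 0.5158, -0.6409], 'wrist_torque': [-0.0274, 0.0077, -0.0371], 'grip_width': 0.0852, 'q': [59.4551, 21.8052, 74.3357, 0.0022, 83.859, -12.3351]}
[[-0.95, 0.313, -0.0], [0.313, 0.95, 0.0], [0.0, 0.0, -1.0]]
(np.float64(80.70175198203495), np.float64(639.7152754373788))
```

View pics/w1.png

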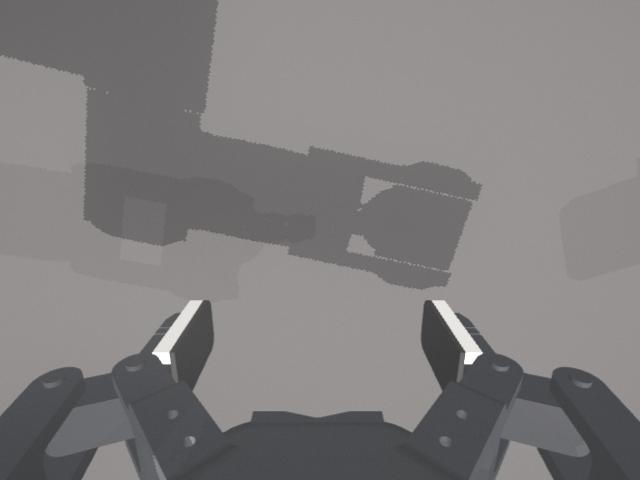

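Emit:
play_rows --commands '[{"grip": -1, "x": -0.034, "y": -0.019, "z": 0.0035, "rx": 0, "ry": 0, "rz": 0.158}, {"grip": -1, "x": -0.0366, "y": -0.013, "z": 0.0035, "rx": 0, "ry": 0, "rz": 0.158}, {"grip": -1, "x": -0.038, "y": -0.007, "z": 0.0035, "rx": 0, "ry": 0, "rz": 0.158}, {"grip": -1, "x": -0.039, "y": -0.001, "z": 0.0035, "rx": 0, "ry": 0, "rz": 0.158}, {"grip": -1, "x": -0.0385, "y": 0.005, "z": 0.0035, "rx": 0, "ry": 0, "rz": 0.158}, {"grip": -1, "x": -0.037, "y": 0.011, "z": 0.0035, "rx": 0, "ry": 0, "rz": 0.158}, {"grip": -1, "x": -0.035, "y": 0.0167, "z": 0.0035, "rx": 0, "ry": 0, "rz": 0.158}, {"grip": -1, "x": -0.032, "y": 0.022, "z": 0.0035, "rx": 0, "ry": 0, "rz": 0.158}, {"grip": -1, "x": -0.028, "y": 0.027, "z": 0.0035, "rx": 0, "ry": 0, "rz": 0.158}, {"grip": -1, "x": -0.0236, "y": 0.031, "z": 0.0035, "rx": 0, "ry": 0, "rz": 0.158}, {"grip": -1, "x": -0.0184, "y": 0.034, "z": 0.0035, "rx": 0, "ry": 0, "rz": 0.158}, {"grip": -1, "x": -0.0128, "y": 0.0367, "z": 0.0035, "rx": 0, "ry": 0, "rz": 0.158}]'

```text
time_s: 3.25
position: [0.4906, 0.1809, 0.2033]
tool_rot: [[0.604, 0.797, 0.0], [0.797, -0.604, 0.0], [0.0, 0.0, -1.0]]
ft_force: [0.4, 0.2, 0.0]
grip_width: 0.0851
```

Emit:
play_rows --commands '[{"grip": -1, "x": -0.007, "y": 0.038, "z": 0.0035, "rx": 0, "ry": 0, "rz": 0.158}, {"grip": -1, "x": -0.001, "y": 0.039, "z": 0.0035, "rx": 0, "ry": 0, "rz": 0.158}, {"grip": -1, "x": 0.0054, "y": 0.0385, "z": 0.0035, "rx": 0, "ry": 0, "rz": 0.158}, {"grip": -1, "x": 0.0113, "y": 0.037, "z": 0.0035, "rx": 0, "ry": 0, "rz": 0.158}, {"grip": -1, "x": 0, "y": 0, "z": 0, "rx": 0, "ry": 0, "rz": 0}, {"grip": -1, "x": 0, "y": 0, "z": 0, "rx": 0, "ry": 0, "rz": 0}]'

```text
time_s: 4.0
position: [0.5949, 0.0685, 0.1892]
tool_rot: [[0.956, 0.293, -0.001], [0.293, -0.956, 0.0], [-0.0, -0.0, -1.0]]
ft_force: [-0.5, 0.2, -0.5]
grip_width: 0.0857
```

Run:
```python
from h import *
s=st(); print(np.round(s['tool_rot'],3).tolist())
d=snap('wrist','w1.png'); print(w2p(d,[.596,.068,.092]))
np.save('w1.npy',cloud(d))
```

```text
{'time_s': 4.0, 'position': [0.5949, 0.0685, 0.1892], 'ft_force': [-0.527, 0.1873, -0.498], 'wrist_torque': [0.0379, 0.0174, 0.0198], 'grip_width': 0.0857, 'q': [-4.7542, 29.1657, 71.5366, 0.0104, 79.3283, 68.2134]}
[[0.956, 0.293, -0.001], [0.293, -0.956, 0.0], [-0.0, -0.0, -1.0]]
(np.float64(318.42517342282076), np.float64(242.95109930304173))
```

View pics/w1.png

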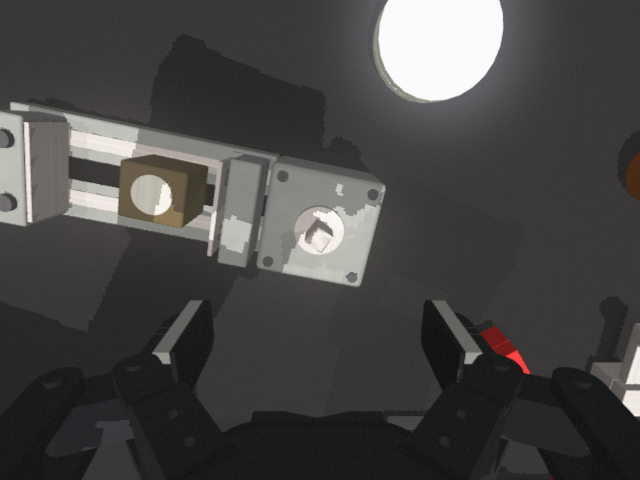

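Run:
```python
from h import *
c=cv2.imread('pics/w1.png')
cv2.imwrite('pics/w1z.png',cv2.resize(c[200:270,280:365],(800,660)[:2] if 0 else (729,600),interpolation=cv2.INTER_CUBIC))
w=np.load('w1.npy'); z=w[...,2]
sub=z[215:255,300:345]
for lo,hi in ((.07,.087),(.087,.1),(.0895,.1),(.064,.075)):
    m=np.zeros(z.shape,bool); m[205:265,285:355]=1; m&=(z>lo)&(z<hi); P=w[m]; r=cv2.minAreaRect(P[:,:2].astype(np.float32)); print(lo,hi,len(P),P.mean(0).round(4),np.round(r[0],4),np.round(r[1],4),r[2])
np.set_printoptions(linewidth=250)
print((z[216:256:2,298:344:2]*1000).round().astype(int))
m=np.zeros(z.shape,bool); m[140:300,240:400]=1; m&=(z>.058)&(z<.0655); P=w[m]; r=cv2.minAreaRect(P[:,:2].astype(np.float32)); print(r)
```

```text
0.07 0.087 181 [0.6024 0.07   0.0789] [0.6009 0.0696] [0.029  0.0158] 87.53414916992188
0.087 0.1 419 [0.5985 0.069  0.0909] [0.5975 0.0687] [0.014  0.0141] 69.38179779052734
0.0895 0.1 330 [0.598  0.0688 0.0916] [0.5977 0.0684] [0.013  0.0129] 69.44109344482422
0.064 0.075 1339 [0.6001 0.0695 0.0681] [0.5976 0.0687] [0.036  0.0351] 17.103620529174805
[[                  66                   68                   68                   68                   68                   68                   68                   67                   70                   68                   68
                    68                   68                   69                   68                   67                   67                   68                   68                   68                   68                   62
                    62]
 [                  68                   67                   68                   68                   69                   68                   69                   69                   69                   69                   68
                    68 
[... 8520 characters left out ...]
                 61
                    62]
 [                  62                   61                   61                   63                   62                   61                   61                   62                   63                   62                   62
                    62                   62                   62                   61                   62                   62                   61                   63                   62                   62                   62
                    62]]
((0.5968437194824219, 0.07947281002998352), (0.0833209976553917, 0.10573235899209976), 5.729197978973389)<stdin>:9: RuntimeWarning: invalid value encountered in cast
```

View pics/w1z.png

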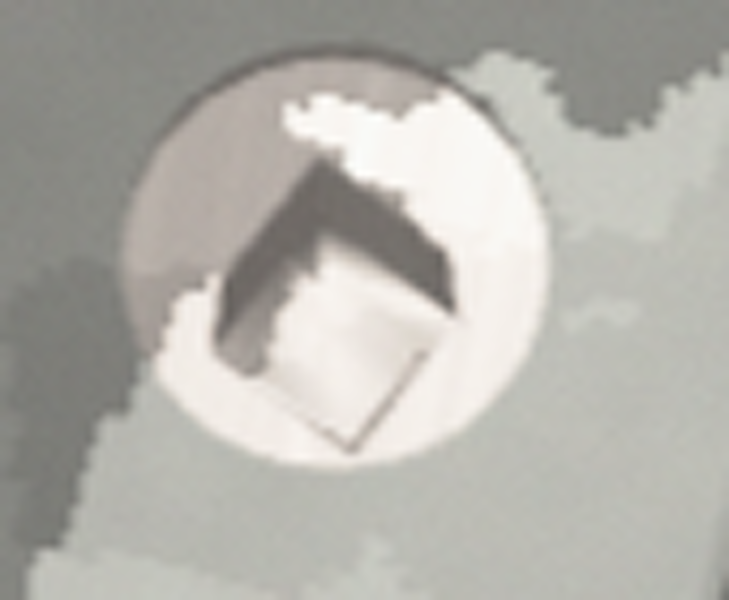

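Run:
```python
from h import *
plan([.515,-.271,.16],17,8)
```

```text
rz per row 0.0001
{"x":-0.0220,"y":0.0377,"z":0.0037,"rz":0.0001}, {"x":-0.0220,"y":0.0377,"z":0.0037,"rz":0.0001}, {"x":-0.0220,"y":0.0377,"z":0.0037,"rz":0.0001}, {"x":-0.0220,"y":0.0377,"z":0.0037,"rz":0.0001}, {"x":-0.0220,"y":0.0377,"z":0.0037,"rz":0.0001}, {"x":-0.0220,"y":0.0377,"z":0.0037,"rz":0.0001}, {"x":-0.0220,"y":0.0377,"z":0.0037,"rz":0.0001}, {"x":-0.0220,"y":0.0377,"z":0.0037,"rz":0.0001},
```

Emit:
play_rows --commands '[{"grip": -1, "x": -0.022, "y": 0.0377, "z": 0.0037, "rx": 0, "ry": 0, "rz": 0}, {"grip": -1, "x": -0.022, "y": 0.0377, "z": 0.0037, "rx": 0, "ry": 0, "rz": 0}, {"grip": -1, "x": -0.022, "y": 0.0377, "z": 0.0037, "rx": 0, "ry": 0, "rz": 0}, {"grip": -1, "x": -0.022, "y": 0.0377, "z": 0.0037, "rx": 0, "ry": 0, "rz": 0}, {"grip": -1, "x": -0.022, "y": 0.0377, "z": 0.0037, "rx": 0, "ry": 0, "rz": 0}, {"grip": -1, "x": -0.022, "y": 0.0377, "z": 0.0037, "rx": 0, "ry": 0, "rz": 0}, {"grip": -1, "x": -0.022, "y": 0.0377, "z": 0.0037, "rx": 0, "ry": 0, "rz": 0}, {"grip": -1, "x": -0.022, "y": 0.0377, "z": 0.0037, "rx": 0, "ry": 0, "rz": 0}, {"grip": -1, "x": 0, "y": 0, "z": 0, "rx": 0, "ry": 0, "rz": 0}, {"grip": -1, "x": 0, "y": 0, "z": 0, "rx": 0, "ry": 0, "rz": 0}]'

```text
time_s: 5.3
position: [0.515, -0.2705, 0.16]
tool_rot: [[0.956, 0.293, 0.0], [0.293, -0.956, 0.0], [0.0, -0.0, -1.0]]
ft_force: [-0.3, -0.6, -0.1]
grip_width: 0.0856
```

Run:
```python
from h import *
s=st()
d=snap('wrist','w2.png'); w=cloud(d);np.save('w2.npy',w); print(w2p(d,[.515,-.271,.042]))
z=w[...,2]; xy=np.hypot(w[...,0]-.515,w[...,1]+.271)
for lo,hi,R in ((.038,.046,.035),(.03,.037,.06),(.075,.09,.1)):
    m=(z>lo)&(z<hi)&(xy<R); m[320:]&=False if lo>.07 else True; P=w[m]
    if len(P): r=cv2.minAreaRect(P[:,:2].astype(np.float32)); print(lo,len(P),P.mean(0).round(4),np.round(r[0],4),np.round(r[1],4),r[2])
```

```text
{'time_s': 5.3, 'position': [0.515, -0.2705, 0.16], 'ft_force': [-0.322, -0.62, -0.0678], 'wrist_torque': [0.0295, 0.0175, -0.0147], 'grip_width': 0.0856, 'q': [-39.3719, 29.0829, 76.967, 0.0178, 73.9533, 33.6033]}
(np.float64(317.89987743660726), np.float64(235.41345992790312))
0.038 1680 [ 0.517  -0.2707  0.0419] [ 0.5162 -0.271 ] [0.0309 0.0295] 16.14597511291504
0.03 1305 [ 0.5472 -0.2617  0.0339] [ 0.5483 -0.2609] [0.0383 0.0294] 17.102378845214844
0.075 2187 [ 0.5323 -0.2238  0.0838] [ 0.5268 -0.2202] [0.0215 0.1434] 58.41865539550781
```

View pics/w2.png

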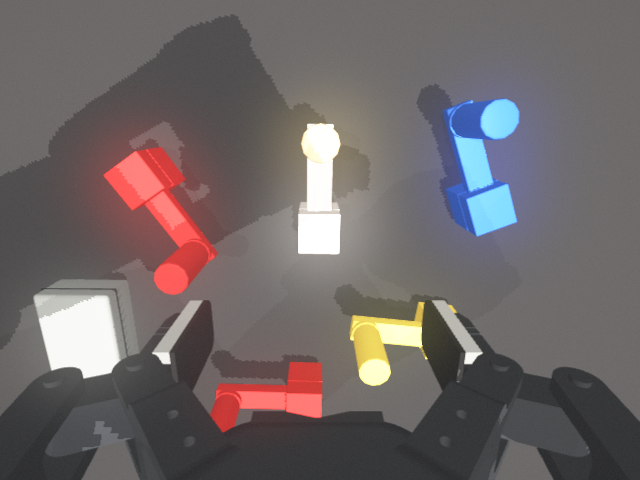

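Emit:
play_rows --commands '[{"grip": -1, "x": 0.001, "y": 0.001, "z": 0.03, "rx": 0, "ry": 0, "rz": 0}, {"grip": -1, "x": 0, "y": 0, "z": 0.04, "rx": 0, "ry": 0, "rz": 0}, {"grip": -1, "x": 0, "y": 0, "z": 0.04, "rx": 0, "ry": 0, "rz": 0}, {"grip": -1, "x": 0, "y": 0, "z": 0.02, "rx": 0, "ry": 0, "rz": 0}, {"grip": -1, "x": 0, "y": 0, "z": 0, "rx": 0, "ry": 0, "rz": 0}, {"grip": 1, "x": 0, "y": 0, "z": 0, "rx": 0, "ry": 0, "rz": 0}, {"grip": 1, "x": 0, "y": 0, "z": 0, "rx": 0, "ry": 0, "rz": 0}, {"grip": 1, "x": 0, "y": 0, "z": 0, "rx": 0, "ry": 0, "rz": 0}, {"grip": 1, "x": 0, "y": 0, "z": 0, "rx": 0, "ry": 0, "rz": 0}, {"grip": 1, "x": 0, "y": 0, "z": 0, "rx": 0, "ry": 0, "rz": 0}, {"grip": 1, "x": 0, "y": 0, "z": 0, "rx": 0, "ry": 0, "rz": 0}]' --squeeze 60

```text
time_s: 6.72
position: [0.5163, -0.2724, 0.0307]
tool_rot: [[0.957, 0.291, 0.001], [0.291, -0.957, -0.001], [0.001, 0.001, -1.0]]
ft_force: [-1.0, 3.3, 6.4]
grip_width: 0.029
```

Run:
```python
from h import *
s=st()
d=snap('wrist','w3.png');
```

```text
{'time_s': 6.725, 'position': [0.5163, -0.2724, 0.0307], 'ft_force': [-1.0105, 3.3395, 6.4206], 'wrist_torque': [0.2793, 0.2317, 0.0474], 'grip_width': 0.029, 'q': [-39.4345, 38.3403, 84.6042, 0.0103, 56.9912, 33.6123]}
```

View pics/w3.png

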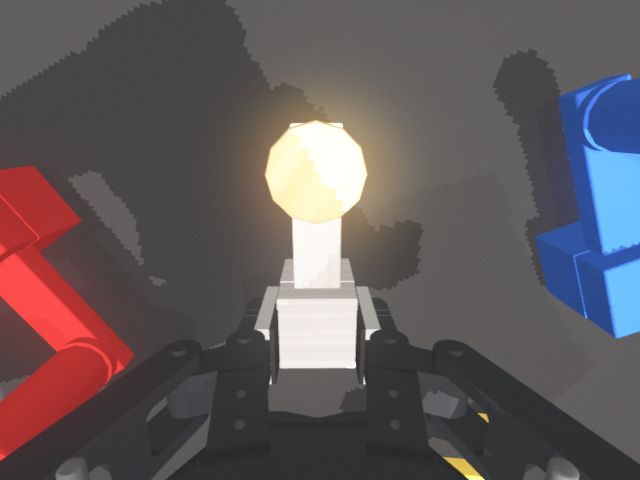

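Emit:
play_rows --commands '[{"grip": 1, "x": 0, "y": 0, "z": -0.02, "rx": 0, "ry": 0, "rz": 0}, {"grip": 1, "x": 0, "y": 0, "z": -0.04, "rx": 0, "ry": 0, "rz": 0}, {"grip": 1, "x": 0, "y": 0, "z": -0.05, "rx": 0, "ry": 0, "rz": 0}, {"grip": 1, "x": 0, "y": 0, "z": -0.05, "rx": 0, "ry": 0, "rz": 0}, {"grip": 1, "x": 0, "y": 0, "z": 0, "rx": 0, "ry": 0, "rz": 0}]'

```text
time_s: 7.4
position: [0.517, -0.2731, 0.1932]
tool_rot: [[0.957, 0.292, 0.005], [0.292, -0.957, -0.005], [0.004, 0.006, -1.0]]
ft_force: [0.5, 0.4, -3.7]
grip_width: 0.029
```

Run:
```python
from h import *
s=st()
d=snap('wrist','w4.png'); plan([.5975,.0687,.15],-20.6,10)
```

```text
{'time_s': 7.4, 'position': [0.517, -0.2731, 0.1932], 'ft_force': [0.4923, 0.4241, -3.6597], 'wrist_torque': [-0.0103, -0.0258, 0.0588], 'grip_width': 0.029, 'q': [-39.4367, 27.4298, 73.935, -0.0018, 78.2281, 33.6142]}
rz per row 0.0655
{"x":0.0177,"y":-0.0303,"z":0.0040,"rz":0.0655}, {"x":0.0157,"y":-0.0314,"z":0.0040,"rz":0.0655}, {"x":0.0136,"y":-0.0323,"z":0.0040,"rz":0.0655}, {"x":0.0115,"y":-0.0331,"z":0.0040,"rz":0.0655}, {"x":0.0093,"y":-0.0338,"z":0.0040,"rz":0.0655}, {"x":0.0070,"y":-0.0344,"z":0.0040,"rz":0.0655}, {"x":0.0048,"y":-0.0347,"z":0.0040,"rz":0.0655}, {"x":0.0025,"y":-0.0350,"z":0.0040,"rz":0.0655}, {"x":0.0002,"y":-0.0351,"z":0.0040,"rz":0.0655}, {"x":-0.0021,"y":-0.0350,"z":0.0040,"rz":0.0655},
```

View pics/w4.png

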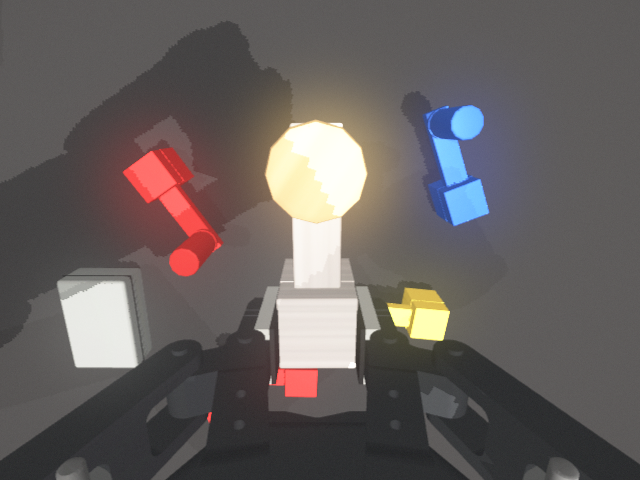

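Emit:
play_rows --commands '[{"grip": 1, "x": 0.0177, "y": -0.0303, "z": 0.004, "rx": 0, "ry": 0, "rz": 0.0655}, {"grip": 1, "x": 0.0157, "y": -0.0314, "z": 0.004, "rx": 0, "ry": 0, "rz": 0.0655}, {"grip": 1, "x": 0.0136, "y": -0.0323, "z": 0.004, "rx": 0, "ry": 0, "rz": 0.0655}, {"grip": 1, "x": 0.0115, "y": -0.0331, "z": 0.004, "rx": 0, "ry": 0, "rz": 0.0655}, {"grip": 1, "x": 0.0093, "y": -0.0338, "z": 0.004, "rx": 0, "ry": 0, "rz": 0.0655}, {"grip": 1, "x": 0.007, "y": -0.0344, "z": 0.004, "rx": 0, "ry": 0, "rz": 0.0655}, {"grip": 1, "x": 0.0048, "y": -0.0347, "z": 0.004, "rx": 0, "ry": 0, "rz": 0.0655}, {"grip": 1, "x": 0.0025, "y": -0.035, "z": 0.004, "rx": 0, "ry": 0, "rz": 0.0655}, {"grip": 1, "x": 0.0002, "y": -0.035, "z": 0.004, "rx": 0, "ry": 0, "rz": 0.0655}, {"grip": 1, "x": -0.002, "y": -0.035, "z": 0.004, "rx": 0, "ry": 0, "rz": 0.0655}, {"grip": 1, "x": 0, "y": 0, "z": 0, "rx": 0, "ry": 0, "rz": 0}, {"grip": 1, "x": 0, "y": 0, "z": 0, "rx": 0, "ry": 0, "rz": 0}]'

```text
time_s: 8.95
position: [0.5967, 0.0683, 0.1482]
tool_rot: [[0.936, -0.351, -0.003], [-0.351, -0.936, -0.0], [-0.003, 0.001, -1.0]]
ft_force: [0.6, 0.8, -2.9]
grip_width: 0.0294
```

Run:
```python
from h import *
s=st(); R=np.array(s['tool_rot']); print(R.round(4).tolist(), np.degrees(np.arctan2(R[1,0],R[0,0])))
d=snap('wrist','w5.png'); w=cloud(d); z=w[...,2]
# hub top in tool frame
t=(w-np.array(s['position']))@R
m=(np.abs(t[...,0])<.025)&(np.abs(t[...,1])<.03)&(z>.155)&(z<.168); P=t[m]
r=cv2.minAreaRect(P[:,:2].astype(np.float32)); print(len(P),P.mean(0).round(4),r)
d=snap('scene','s5.png'); c=d['color']; u,v=map(int,w2p(d,[.6,.07,.11])); cv2.imwrite('pics/s5z.png',cv2.resize(c[v-60:v+60,u-80:u+80],(800,600),interpolation=cv2.INTER_CUBIC))
```

```text
{'time_s': 8.95, 'position': [0.5967, 0.0683, 0.1482], 'ft_force': [0.5582, 0.761, -2.9207], 'wrist_torque': [0.0323, -0.0015, 0.0365], 'grip_width': 0.0294, 'q': [-4.7418, 31.5658, 74.4916, -0.0178, 74.1144, 105.8127]}
[[0.9364, -0.351, -0.003], [-0.351, -0.9364, -0.0], [-0.0028, 0.0011, -1.0]] -20.549664881722347
7209 [ 0.0032 -0.0001 -0.0117] ((0.0007706154137849808, -0.00012082047760486603), (0.05632808804512024, 0.030764656141400337), 89.51322937011719)
```

View pics/s5z.png

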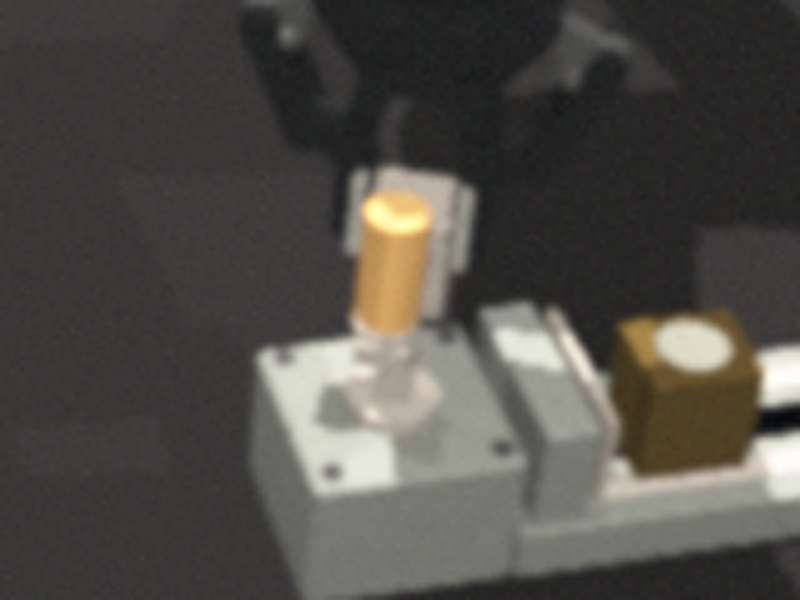

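Emit:
play_rows --commands '[{"grip": 1, "x": 0, "y": 0, "z": 0.011, "rx": 0, "ry": 0, "rz": 0}, {"grip": 1, "x": 0, "y": 0, "z": 0.009, "rx": 0, "ry": 0, "rz": 0}, {"grip": 1, "x": 0, "y": 0, "z": 0.002, "rx": 0, "ry": 0, "rz": 0}, {"grip": 1, "x": 0, "y": 0, "z": 0.002, "rx": 0, "ry": 0, "rz": 0}, {"grip": 1, "x": 0, "y": 0, "z": 0, "rx": 0, "ry": 0, "rz": 0}]' --squeeze 50

```text
time_s: 9.68
position: [0.5975, 0.0687, 0.1258]
tool_rot: [[0.936, -0.351, 0.0], [-0.351, -0.936, -0.0], [0.0, -0.0, -1.0]]
ft_force: [0.4, 0.5, -3.3]
grip_width: 0.0289
```

Run:
```python
from h import *
s=st()
```

```text
{'time_s': 9.675, 'position': [0.5975, 0.0687, 0.1258], 'ft_force': [0.4055, 0.5009, -3.2515], 'wrist_torque': [0.012, -0.0376, -0.0141], 'grip_width': 0.0289, 'q': [-4.705, 32.9045, 76.1266, -0.0011, 70.9596, 105.8701]}
```

Emit:
play_rows --commands '[{"grip": 1, "x": -0.0005, "y": 0, "z": 0.002, "rx": 0, "ry": 0, "rz": 0}, {"grip": 1, "x": 0, "y": 0, "z": 0.002, "rx": 0, "ry": 0, "rz": 0}, {"grip": 1, "x": 0, "y": 0, "z": 0.001, "rx": 0, "ry": 0, "rz": 0}, {"grip": 1, "x": 0, "y": 0, "z": 0, "rx": 0, "ry": 0, "rz": 0}]'

```text
time_s: 10.18
position: [0.597, 0.0688, 0.1206]
tool_rot: [[0.936, -0.352, -0.0], [-0.352, -0.936, -0.0], [-0.0, 0.0, -1.0]]
ft_force: [-0.4, -0.3, -3.5]
grip_width: 0.0291
```

Emit:
play_rows --commands '[{"grip": 1, "x": 0, "y": 0, "z": 0.001, "rx": 0, "ry": 0, "rz": 0}, {"grip": 1, "x": 0, "y": 0, "z": 0.001, "rx": 0, "ry": 0, "rz": 0}, {"grip": 1, "x": 0, "y": 0, "z": 0, "rx": 0, "ry": 0, "rz": 0}]'

```text
time_s: 10.55
position: [0.597, 0.0688, 0.1186]
tool_rot: [[0.936, -0.352, -0.0], [-0.352, -0.936, -0.0], [-0.0, 0.0, -1.0]]
ft_force: [-0.6, -0.9, -3.9]
grip_width: 0.0288
```

Emit:
play_rows --commands '[{"grip": 1, "x": 0, "y": 0, "z": 0.001, "rx": 0, "ry": 0, "rz": 0}, {"grip": 1, "x": 0, "y": 0, "z": 0.001, "rx": 0, "ry": 0, "rz": 0}, {"grip": 1, "x": 0, "y": 0, "z": 0, "rx": 0, "ry": 0, "rz": 0}]'

```text
time_s: 10.92
position: [0.5969, 0.0688, 0.1166]
tool_rot: [[0.936, -0.352, -0.0], [-0.352, -0.936, -0.0], [-0.0, 0.0, -1.0]]
ft_force: [-0.2, 0.2, -3.3]
grip_width: 0.029
```

Emit:
play_rows --commands '[{"grip": 1, "x": 0, "y": 0, "z": 0.001, "rx": 0, "ry": 0, "rz": 0}, {"grip": 1, "x": 0, "y": 0, "z": 0.001, "rx": 0, "ry": 0, "rz": 0}, {"grip": 1, "x": 0, "y": 0, "z": 0, "rx": 0, "ry": 0, "rz": 0}]'

```text
time_s: 11.3
position: [0.5969, 0.0688, 0.1146]
tool_rot: [[0.936, -0.352, -0.0], [-0.352, -0.936, 0.0], [-0.0, 0.0, -1.0]]
ft_force: [-0.6, -0.4, -3.5]
grip_width: 0.0288
```

Emit:
play_rows --commands '[{"grip": 1, "x": 0, "y": 0, "z": 0.003, "rx": 0, "ry": 0, "rz": 0}, {"grip": 1, "x": 0, "y": 0, "z": 0.003, "rx": 0, "ry": 0, "rz": 0}, {"grip": 1, "x": 0, "y": 0, "z": 0, "rx": 0, "ry": 0, "rz": 0}]'

```text
time_s: 11.68
position: [0.5969, 0.0688, 0.1084]
tool_rot: [[0.936, -0.352, -0.001], [-0.352, -0.936, 0.0], [-0.001, 0.0, -1.0]]
ft_force: [0.6, 0.7, -3.6]
grip_width: 0.0286
```

Emit:
play_rows --commands '[{"grip": 1, "x": 0, "y": 0, "z": 0.003, "rx": 0, "ry": 0, "rz": 0}, {"grip": 1, "x": 0, "y": 0, "z": 0.003, "rx": 0, "ry": 0, "rz": 0}, {"grip": 1, "x": 0, "y": 0, "z": 0.002, "rx": 0, "ry": 0, "rz": 0}, {"grip": 1, "x": 0, "y": 0, "z": 0, "rx": 0, "ry": 0, "rz": 0}]'

```text
time_s: 12.18
position: [0.5969, 0.0689, 0.1005]
tool_rot: [[0.936, -0.352, -0.0], [-0.352, -0.936, 0.0], [-0.0, 0.0, -1.0]]
ft_force: [0.1, -0.0, -3.4]
grip_width: 0.0293
```

Emit:
play_rows --commands '[{"grip": 1, "x": 0, "y": 0, "z": 0.001, "rx": 0, "ry": 0, "rz": 0}, {"grip": 1, "x": 0, "y": 0, "z": 0.001, "rx": 0, "ry": 0, "rz": 0}, {"grip": 1, "x": 0, "y": 0, "z": 0, "rx": 0, "ry": 0, "rz": 0}]'

```text
time_s: 12.55
position: [0.597, 0.0688, 0.0987]
tool_rot: [[0.936, -0.352, 0.0], [-0.352, -0.936, -0.0], [0.0, 0.0, -1.0]]
ft_force: [0.1, -0.6, -3.1]
grip_width: 0.0291
```

Emit:
play_rows --commands '[{"grip": 1, "x": 0, "y": 0, "z": 0.001, "rx": 0, "ry": 0, "rz": 0}, {"grip": -1, "x": 0, "y": 0, "z": 0, "rx": 0, "ry": 0, "rz": 0}, {"grip": -1, "x": 0, "y": 0, "z": 0, "rx": 0, "ry": 0, "rz": 0}, {"grip": -1, "x": 0, "y": 0, "z": 0, "rx": 0, "ry": 0, "rz": 0}, {"grip": -1, "x": 0, "y": 0, "z": 0, "rx": 0, "ry": 0, "rz": 0}, {"grip": -1, "x": 0, "y": 0, "z": -0.01, "rx": 0, "ry": 0, "rz": 0}, {"grip": -1, "x": 0, "y": 0, "z": -0.035, "rx": 0, "ry": 0, "rz": 0}, {"grip": -1, "x": 0, "y": 0, "z": -0.045, "rx": 0, "ry": 0, "rz": 0}, {"grip": -1, "x": 0, "y": 0, "z": 0, "rx": 0, "ry": 0, "rz": 0}]'

```text
time_s: 13.68
position: [0.5984, 0.0688, 0.192]
tool_rot: [[0.936, -0.351, 0.008], [-0.351, -0.936, -0.001], [0.008, -0.002, -1.0]]
ft_force: [-0.8, 0.1, 0.4]
grip_width: 0.0854
```

Run:
```python
from h import *
s=st()
d=snap('wrist','w6.png'); w=cloud(d); z=w[...,2]; np.save('w6.npy',w)
for lo,hi,c,R in ((.145,.158,(.658,.046),.03),(.104,.114,(.597,.069),.03)):
    m=(z>lo)&(z<hi)&(np.hypot(w[...,0]-c[0],w[...,1]-c[1])<R); P=w[m]
    if len(P): r=cv2.minAreaRect(P[:,:2].astype(np.float32)); print(lo,len(P),P.mean(0).round(4),np.round(r[0],4),np.round(r[1],4),r[2])
```

```text
{'time_s': 13.675, 'position': [0.5984, 0.0688, 0.192], 'ft_force': [-0.7924, 0.1453, 0.4396], 'wrist_torque': [0.0335, 0.0185, 0.021], 'grip_width': 0.0854, 'q': [-4.6898, 29.1774, 71.0418, -0.0001, 79.3277, 105.8857]}
0.145 1723 [0.6587 0.0465 0.1523] [0.6585 0.0466] [0.0212 0.0211] 23.999584197998047
0.104 2243 [0.5988 0.0685 0.1098] [0.6028 0.0672] [0.0301 0.0414] 70.00179290771484
```

View pics/w6.png

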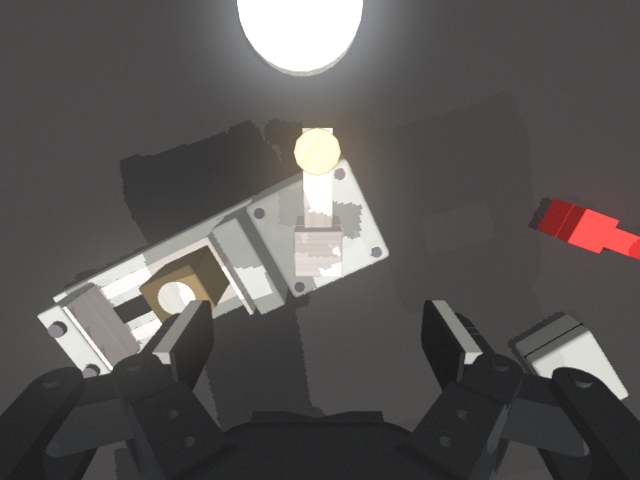

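Emit:
play_rows --commands '[{"grip": -1, "x": 0.0218, "y": -0.0003, "z": 0, "rx": 0, "ry": 0, "rz": -0.12}, {"grip": -1, "x": 0.0217, "y": 0.0023, "z": 0, "rx": 0, "ry": 0, "rz": -0.12}, {"grip": -1, "x": 0.0212, "y": 0.0049, "z": 0, "rx": 0, "ry": 0, "rz": -0.12}, {"grip": -1, "x": 0, "y": 0, "z": 0, "rx": 0, "ry": 0, "rz": 0}, {"grip": -1, "x": 0, "y": 0, "z": 0, "rx": 0, "ry": 0, "rz": 0}]'

```text
time_s: 14.35
position: [0.6577, 0.047, 0.187]
tool_rot: [[1.0, -0.001, -0.002], [-0.001, -1.0, 0.0], [-0.002, -0.0, -1.0]]
ft_force: [-0.0, -0.6, -0.3]
grip_width: 0.0854
```

Run:
```python
from h import *
plan([.6585,.0466,.130],0,3)
```

```text
rz per row -0.0004
{"x":0.0003,"y":0.0001,"z":0.0190,"rz":-0.0004}, {"x":0.0003,"y":0.0001,"z":0.0190,"rz":-0.0004}, {"x":0.0003,"y":0.0001,"z":0.0190,"rz":-0.0004},
```

Run:
```python
import numpy as np
for f in ('w1','w6'):
    w=np.load(f+'.npy'); o=np.array([.5972,.0687]); a=np.radians(5.6)
    X=(w[...,:2]-o)@np.array([np.cos(a),np.sin(a)]); Y=(w[...,:2]-o)@np.array([-np.sin(a),np.cos(a)]); z=w[...,2]
    for n,lo,hi,xm in (('hi',.055,.08,.018),('spec',.0715,.08,.018),('jaw/stop',.062,.0715,.03)):
        m=(abs(X)<xm)&(z>lo)&(z<hi)&(Y>.03)&(Y<.26)
        h,e=np.histogram(Y[m],np.arange(.03,.262,.003)); print(f,n,[(round(1000*e[i]),int(h[i])) for i in np.nonzero(h)[0]])
```

```text
w1 hi [(30, 193), (33, 193), (36, 189), (39, 164), (45, 152), (48, 214), (51, 206), (54, 203), (57, 206), (60, 207), (63, 212), (66, 193), (69, 19), (72, 232), (75, 176), (93, 394), (96, 220), (99, 204), (102, 201), (105, 208), (108, 204), (111, 202), (114, 201), (117, 208), (120, 204), (123, 204), (126, 197), (129, 206), (132, 200), (135, 206), (138, 159), (141, 4), (201, 359), (204, 569), (207, 330), (210, 235), (213, 252), (216, 239), (219, 204), (222, 44)]
w1 spec [(48, 5), (51, 1), (54, 2), (57, 2), (60, 2), (63, 4), (66, 2), (93, 81), (96, 217), (99, 204), (102, 201), (105, 208), (108, 204), (111, 202), (114, 201), (117, 208), (120, 204), (123, 204), (126, 197), (129, 206), (132, 200), (135, 205), (138, 159), (141, 4), (207, 1), (210, 6), (213, 33), (216, 31), (219, 4)]
w1 jaw/stop [(30, 150), (33, 151), (36, 136), (39, 17), (45, 156), (48, 353), (51, 336), (54, 341), (57, 336), (60, 340), (63, 349), (66, 321), (69, 31), (72, 207), (75, 286), (93, 228), (96, 18), (99, 13), (102, 11), (105, 12), (108, 13), (111, 14), (114, 11), (117, 12), (120, 14), (123, 11), (126, 11), (129, 1
[... 682 characters left out ...]
 91), (96, 153), (99, 110), (102, 108), (105, 102), (108, 95), (111, 91), (114, 116), (117, 115), (120, 109), (123, 108), (126, 112), (129, 101), (132, 117), (135, 112), (138, 87), (141, 3), (210, 8), (213, 17), (216, 24), (219, 10), (222, 3)]
w6 jaw/stop [(30, 132), (33, 147), (36, 116), (39, 15), (45, 281), (48, 328), (51, 293), (54, 291), (57, 293), (60, 288), (63, 291), (66, 251), (69, 4), (72, 279), (75, 235), (93, 281), (96, 16), (99, 7), (102, 11), (105, 10), (108, 8), (111, 8), (114, 9), (117, 10), (120, 9), (123, 7), (126, 8), (129, 7), (132, 10), (135, 6), (138, 2), (201, 260), (204, 432), (207, 331), (210, 240), (213, 180), (216, 142), (219, 136), (222, 133), (225, 120), (228, 6)]
```

Emit:
play_rows --commands '[{"grip": -1, "x": 0.0004, "y": 0.0002, "z": 0.02, "rx": 0, "ry": 0, "rz": 0}, {"grip": -1, "x": 0.0004, "y": 0.0002, "z": 0.025, "rx": 0, "ry": 0, "rz": 0}, {"grip": -1, "x": 0, "y": 0, "z": 0.012, "rx": 0, "ry": 0, "rz": 0}, {"grip": -1, "x": 0, "y": 0, "z": 0, "rx": 0, "ry": 0, "rz": 0}, {"grip": 1, "x": 0, "y": 0, "z": 0, "rx": 0, "ry": 0, "rz": 0}, {"grip": 1, "x": 0, "y": 0, "z": 0, "rx": 0, "ry": 0, "rz": 0}, {"grip": 1, "x": 0, "y": 0, "z": 0, "rx": 0, "ry": 0, "rz": 0}, {"grip": 1, "x": 0, "y": 0, "z": 0, "rx": 0, "ry": 0, "rz": 0}, {"grip": 1, "x": 0, "y": 0, "z": 0, "rx": 0, "ry": 0, "rz": 0}, {"grip": 1, "x": 0, "y": 0, "z": 0, "rx": 0, "ry": 0, "rz": 0}]' --squeeze 50

```text
time_s: 15.6
position: [0.6595, 0.0463, 0.131]
tool_rot: [[1.0, 0.001, 0.001], [0.001, -1.0, -0.0], [0.001, 0.0, -1.0]]
ft_force: [1.2, 0.3, 3.3]
grip_width: 0.0212
```

```bash
python3 -c "
from h import *
st()"
```

```text
{'time_s': 15.6, 'position': [0.6595, 0.0463, 0.131], 'ft_force': [1.1588, 0.2731, 3.2923], 'wrist_torque': [0.0175, -0.043, 0.0325], 'grip_width': 0.0212, 'q': [-6.224, 38.082, 64.7569, -0.001, 77.1194, 83.732]}
```

Emit:
play_rows --commands '[{"grip": 1, "x": -0.0048, "y": 0.0103, "z": 0, "rx": 0, "ry": 0, "rz": 0}, {"grip": 1, "x": -0.0065, "y": 0.0093, "z": 0, "rx": 0, "ry": 0, "rz": 0}, {"grip": 1, "x": -0.008, "y": 0.008, "z": 0, "rx": 0, "ry": 0, "rz": 0}, {"grip": 1, "x": -0.0093, "y": 0.0065, "z": 0, "rx": 0, "ry": 0, "rz": 0}, {"grip": 1, "x": 0, "y": 0, "z": 0, "rx": 0, "ry": 0, "rz": 0}]'

```text
time_s: 16.23
position: [0.6305, 0.0115, 0.1311]
tool_rot: [[1.0, -0.0, 0.001], [-0.0, -1.0, 0.0], [0.001, -0.0, -1.0]]
ft_force: [1.9, 0.1, 2.6]
grip_width: 0.0205
```

Run:
```python
from h import *
s=st(); p=np.array(s['position'])[:2]-[.597,.0688]; print(np.hypot(*p),np.degrees(np.arctan2(p[1],p[0])))
d=snap('wrist','w7.png')
```

```text
{'time_s': 16.225, 'position': [0.6305, 0.0115, 0.1311], 'ft_force': [1.9151, 0.0723, 2.5581], 'wrist_torque': [0.132, -0.3318, 0.0384], 'grip_width': 0.0205, 'q': [-9.6939, 35.2184, 70.5265, 0.0113, 74.2193, 80.3055]}
0.06635528036481571 -59.64878582741219
```

View pics/w7.png

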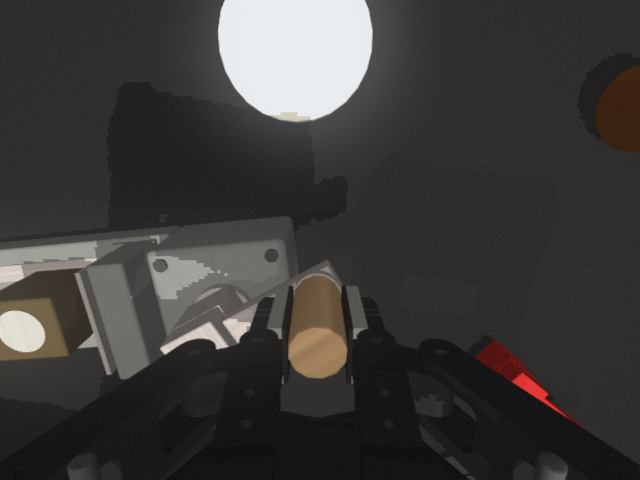

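Emit:
play_rows --commands '[{"grip": 1, "x": -0.0103, "y": 0.0048, "z": 0, "rx": 0, "ry": 0, "rz": 0}, {"grip": 1, "x": -0.0109, "y": 0.0029, "z": 0, "rx": 0, "ry": 0, "rz": 0}, {"grip": 1, "x": -0.0113, "y": 0.001, "z": 0, "rx": 0, "ry": 0, "rz": 0}, {"grip": 1, "x": -0.0113, "y": -0.001, "z": 0, "rx": 0, "ry": 0, "rz": 0}, {"grip": 1, "x": -0.0109, "y": -0.0029, "z": 0, "rx": 0, "ry": 0, "rz": 0}, {"grip": 1, "x": -0.0103, "y": -0.0048, "z": 0, "rx": 0, "ry": 0, "rz": 0}, {"grip": 1, "x": -0.0093, "y": -0.0065, "z": 0, "rx": 0, "ry": 0, "rz": 0}, {"grip": 1, "x": -0.008, "y": -0.008, "z": 0, "rx": 0, "ry": 0, "rz": 0}, {"grip": 1, "x": -0.0065, "y": -0.0093, "z": 0, "rx": 0, "ry": 0, "rz": 0}, {"grip": 1, "x": -0.0048, "y": -0.0103, "z": 0, "rx": 0, "ry": 0, "rz": 0}, {"grip": 1, "x": -0.0029, "y": -0.0109, "z": 0, "rx": 0, "ry": 0, "rz": 0}, {"grip": 1, "x": -0.001, "y": -0.0113, "z": 0, "rx": 0, "ry": 0, "rz": 0}]'

```text
time_s: 17.77
position: [0.5332, 0.0673, 0.1309]
tool_rot: [[1.0, 0.001, -0.0], [0.001, -1.0, -0.003], [-0.0, 0.003, -1.0]]
ft_force: [1.4, -6.3, 1.8]
grip_width: 0.0206
```

```bash
cat >> h.py <<'E'
def ang():
    s=st(); p=np.array(s['position'])[:2]-[.597,.0688]; th=np.arctan2(p[1],p[0]); F=np.array(s['ft_force'])[:2]
    print('r',np.hypot(*p).round(4),'th',np.degrees(th).round(2),'Frad(on tool) %.2f  Fresist(against cw) %.2f'%(F@[np.cos(th),np.sin(th)],F@[-np.sin(th),np.cos(th)]))
E
python3 -c "
from h import *
ang()"
```

```text
{'time_s': 17.775, 'position': [0.5332, 0.0673, 0.1309], 'ft_force': [1.3716, -6.3053, 1.8382], 'wrist_torque': [-1.17, -0.39, -0.0099], 'grip_width': 0.0206, 'q': [-5.3506, 27.0, 86.4744, -0.1882, 66.5123, 84.6765]}
r 0.0638 th -178.68 Frad(on tool) -1.23  Fresist(against cw) 6.34
```

Emit:
play_rows --commands '[{"grip": 1, "x": 0.001, "y": -0.0113, "z": 0, "rx": 0, "ry": 0, "rz": 0}, {"grip": 1, "x": 0.0029, "y": -0.0109, "z": 0, "rx": 0, "ry": 0, "rz": 0}, {"grip": 1, "x": 0.0048, "y": -0.0103, "z": 0, "rx": 0, "ry": 0, "rz": 0}, {"grip": 1, "x": 0.0065, "y": -0.0093, "z": 0, "rx": 0, "ry": 0, "rz": 0}, {"grip": 1, "x": 0.008, "y": -0.008, "z": 0, "rx": 0, "ry": 0, "rz": 0}, {"grip": 1, "x": 0.0093, "y": -0.0065, "z": 0, "rx": 0, "ry": 0, "rz": 0}, {"grip": 1, "x": 0.0103, "y": -0.0048, "z": 0, "rx": 0, "ry": 0, "rz": 0}, {"grip": 1, "x": 0.0109, "y": -0.0029, "z": 0, "rx": 0, "ry": 0, "rz": 0}, {"grip": 1, "x": 0.0113, "y": -0.001, "z": 0, "rx": 0, "ry": 0, "rz": 0}, {"grip": 1, "x": 0.0113, "y": 0.001, "z": 0, "rx": 0, "ry": 0, "rz": 0}, {"grip": 1, "x": 0.0109, "y": 0.0029, "z": 0, "rx": 0, "ry": 0, "rz": 0}, {"grip": 1, "x": 0.0103, "y": 0.0048, "z": 0, "rx": 0, "ry": 0, "rz": 0}]'

```text
time_s: 19.27
position: [0.6296, 0.1257, 0.1308]
tool_rot: [[1.0, 0.002, -0.004], [0.002, -1.0, 0.001], [-0.004, -0.001, -1.0]]
ft_force: [-5.5, 5.1, 6.6]
grip_width: 0.0208
```

```bash
python3 -c "
from h import *
ang(); snap('wrist','w8.png')"
```

```text
{'time_s': 19.275, 'position': [0.6296, 0.1257, 0.1308], 'ft_force': [-5.4618, 5.0715, 6.572], 'wrist_torque': [0.6622, 1.0214, 0.0099], 'grip_width': 0.0208, 'q': [0.7201, 36.379, 68.2427, 0.0679, 75.5883, 90.6001]}
r 0.0656 th 60.2 Frad(on tool) 1.69  Fresist(against cw) 7.26
```

View pics/w8.png

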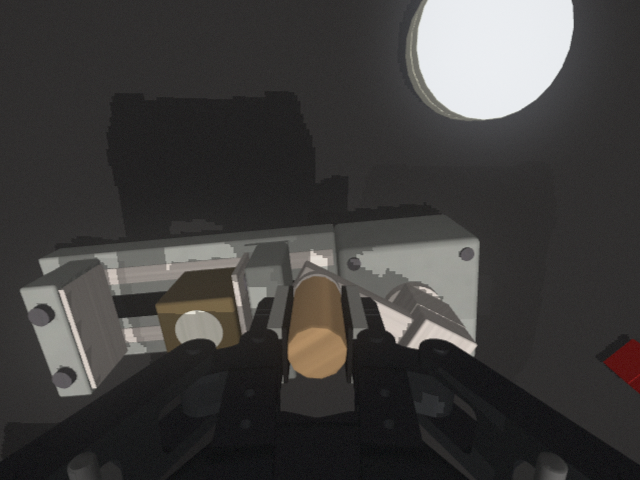

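Emit:
play_rows --commands '[{"grip": 1, "x": 0.0093, "y": 0.0065, "z": 0, "rx": 0, "ry": 0, "rz": 0}, {"grip": 1, "x": 0.008, "y": 0.008, "z": 0, "rx": 0, "ry": 0, "rz": 0}, {"grip": 1, "x": 0.0065, "y": 0.0093, "z": 0, "rx": 0, "ry": 0, "rz": 0}, {"grip": 1, "x": 0.0048, "y": 0.0103, "z": 0, "rx": 0, "ry": 0, "rz": 0}, {"grip": 1, "x": 0.0029, "y": 0.0109, "z": 0, "rx": 0, "ry": 0, "rz": 0}, {"grip": 1, "x": 0.001, "y": 0.0113, "z": 0, "rx": 0, "ry": 0, "rz": 0}, {"grip": 1, "x": -0.001, "y": 0.0113, "z": 0, "rx": 0, "ry": 0, "rz": 0}, {"grip": 1, "x": -0.0029, "y": 0.0109, "z": 0, "rx": 0, "ry": 0, "rz": 0}, {"grip": 1, "x": -0.0048, "y": 0.0103, "z": 0, "rx": 0, "ry": 0, "rz": 0}, {"grip": 1, "x": -0.0065, "y": 0.0093, "z": 0, "rx": 0, "ry": 0, "rz": 0}, {"grip": 1, "x": -0.008, "y": 0.008, "z": 0, "rx": 0, "ry": 0, "rz": 0}, {"grip": 1, "x": -0.0093, "y": 0.0065, "z": 0, "rx": 0, "ry": 0, "rz": 0}]'

```text
time_s: 20.82
position: [0.6316, 0.0122, 0.1312]
tool_rot: [[1.0, 0.001, 0.003], [0.001, -1.0, 0.0], [0.003, -0.0, -1.0]]
ft_force: [5.3, 3.7, 1.5]
grip_width: 0.0205
```

```bash
python3 -c "
from h import *
ang()"
```

```text
{'time_s': 20.825, 'position': [0.6316, 0.0122, 0.1312], 'ft_force': [5.283, 3.7163, 1.4844], 'wrist_torque': [0.7341, -0.9516, -0.0288], 'grip_width': 0.0205, 'q': [-9.6379, 35.2563, 70.427, 0.0599, 74.1468, 80.2986]}
r 0.0664 th -58.57 Frad(on tool) -0.42  Fresist(against cw) 6.45
```

Emit:
play_rows --commands '[{"grip": 1, "x": -0.0103, "y": 0.0048, "z": 0, "rx": 0, "ry": 0, "rz": 0}, {"grip": 1, "x": -0.0109, "y": 0.0029, "z": 0, "rx": 0, "ry": 0, "rz": 0}, {"grip": 1, "x": -0.0113, "y": 0.001, "z": 0, "rx": 0, "ry": 0, "rz": 0}, {"grip": 1, "x": -0.0113, "y": -0.001, "z": 0, "rx": 0, "ry": 0, "rz": 0}, {"grip": 1, "x": -0.0109, "y": -0.0029, "z": 0, "rx": 0, "ry": 0, "rz": 0}, {"grip": 1, "x": -0.0103, "y": -0.0048, "z": 0, "rx": 0, "ry": 0, "rz": 0}, {"grip": 1, "x": -0.0093, "y": -0.0065, "z": 0, "rx": 0, "ry": 0, "rz": 0}, {"grip": 1, "x": -0.008, "y": -0.008, "z": 0, "rx": 0, "ry": 0, "rz": 0}, {"grip": 1, "x": -0.0065, "y": -0.0093, "z": 0, "rx": 0, "ry": 0, "rz": 0}, {"grip": 1, "x": -0.0048, "y": -0.0103, "z": 0, "rx": 0, "ry": 0, "rz": 0}, {"grip": 1, "x": -0.0029, "y": -0.0109, "z": 0, "rx": 0, "ry": 0, "rz": 0}, {"grip": 1, "x": -0.001, "y": -0.0113, "z": 0, "rx": 0, "ry": 0, "rz": 0}]'

```text
time_s: 22.32
position: [0.5332, 0.0673, 0.131]
tool_rot: [[1.0, 0.001, -0.0], [0.001, -1.0, -0.003], [-0.0, 0.003, -1.0]]
ft_force: [1.7, -6.2, 2.6]
grip_width: 0.0207
```

```bash
python3 -c "
from h import *
ang()"
```

```text
{'time_s': 22.325, 'position': [0.5332, 0.0673, 0.131], 'ft_force': [1.6728, -6.1849, 2.5656], 'wrist_torque': [-1.2198, -0.376, 0.0312], 'grip_width': 0.0207, 'q': [-5.3505, 26.9995, 86.4733, -0.1931, 66.5135, 84.6729]}
r 0.0638 th -178.67 Frad(on tool) -1.53  Fresist(against cw) 6.22
```

Emit:
play_rows --commands '[{"grip": 1, "x": 0.001, "y": -0.0113, "z": 0, "rx": 0, "ry": 0, "rz": 0}, {"grip": 1, "x": 0.0029, "y": -0.0109, "z": 0, "rx": 0, "ry": 0, "rz": 0}, {"grip": 1, "x": 0.0048, "y": -0.0103, "z": 0, "rx": 0, "ry": 0, "rz": 0}, {"grip": 1, "x": 0.0065, "y": -0.0093, "z": 0, "rx": 0, "ry": 0, "rz": 0}, {"grip": 1, "x": 0.008, "y": -0.008, "z": 0, "rx": 0, "ry": 0, "rz": 0}, {"grip": 1, "x": 0.0093, "y": -0.0065, "z": 0, "rx": 0, "ry": 0, "rz": 0}, {"grip": 1, "x": 0.0103, "y": -0.0048, "z": 0, "rx": 0, "ry": 0, "rz": 0}, {"grip": 1, "x": 0.0109, "y": -0.0029, "z": 0, "rx": 0, "ry": 0, "rz": 0}, {"grip": 1, "x": 0.0113, "y": -0.001, "z": 0, "rx": 0, "ry": 0, "rz": 0}, {"grip": 1, "x": 0.0113, "y": 0.001, "z": 0, "rx": 0, "ry": 0, "rz": 0}, {"grip": 1, "x": 0.0109, "y": 0.0029, "z": 0, "rx": 0, "ry": 0, "rz": 0}, {"grip": 1, "x": 0.0103, "y": 0.0048, "z": 0, "rx": 0, "ry": 0, "rz": 0}]'

```text
time_s: 23.82
position: [0.6296, 0.1257, 0.1308]
tool_rot: [[1.0, 0.002, -0.004], [0.002, -1.0, 0.001], [-0.004, -0.001, -1.0]]
ft_force: [-5.1, 4.3, 6.8]
grip_width: 0.0212
```

Run:
```python
from h import *
ang(); d=snap('wrist','w9.png'); w=cloud(d)
o=np.array([.5972,.0687]); a=np.radians(5.6)
X=(w[...,:2]-o)@np.array([np.cos(a),np.sin(a)]); Y=(w[...,:2]-o)@np.array([-np.sin(a),np.cos(a)]); z=w[...,2]
for n,lo,hi,xm in (('spec',.0715,.08,.018),('jaw/stop',.055,.0715,.03)):
    m=(abs(X)<xm)&(z>lo)&(z<hi)&(Y>.03)&(Y<.26)
    h,e=np.histogram(Y[m],np.arange(.03,.262,.003)); print(n,[(round(1000*e[i]),int(h[i])) for i in np.nonzero(h)[0]])
```

```text
{'time_s': 23.825, 'position': [0.6296, 0.1257, 0.1308], 'ft_force': [-5.1246, 4.3132, 6.767], 'wrist_torque': [0.6828, 1.108, 0.0181], 'grip_width': 0.0212, 'q': [0.7177, 36.3816, 68.2446, 0.0694, 75.5891, 90.5984]}
r 0.0655 th 60.2 Frad(on tool) 1.20  Fresist(against cw) 6.59
spec [(111, 1), (114, 2), (138, 98), (141, 186), (144, 183), (147, 198), (150, 220), (153, 213), (156, 235), (159, 240), (162, 236), (165, 237), (168, 238), (171, 230), (174, 238), (177, 227), (180, 243), (183, 174), (186, 7), (210, 7), (213, 43), (216, 44), (219, 28), (222, 1)]
jaw/stop [(30, 81), (33, 65), (36, 52), (39, 43), (108, 530), (111, 331), (114, 305), (117, 303), (120, 283), (123, 257), (126, 253), (129, 212), (132, 1), (135, 506), (138, 327), (141, 40), (144, 50), (147, 54), (150, 52), (153, 53), (156, 55), (159, 53), (162, 59), (165, 54), (168, 54), (171, 58), (174, 61), (177, 49), (180, 54), (183, 31), (201, 756), (204, 1044), (207, 601), (210, 428), (213, 323), (216, 245), (219, 226), (222, 245), (225, 244), (228, 27)]
```

View pics/w9.png

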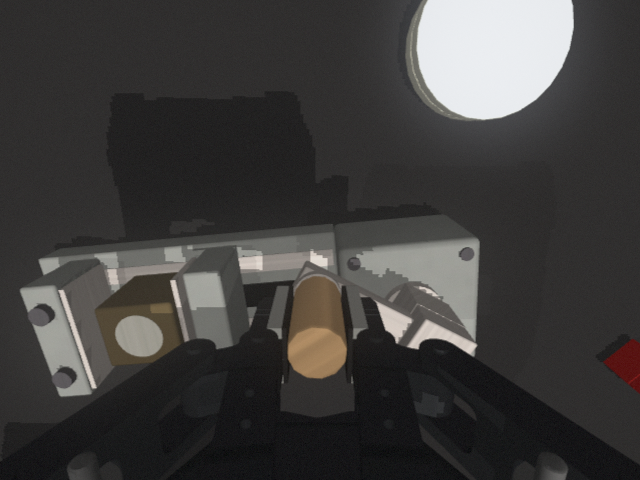

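Emit:
play_rows --commands '[{"grip": 1, "x": 0.0093, "y": 0.0065, "z": 0, "rx": 0, "ry": 0, "rz": 0}, {"grip": 1, "x": 0.008, "y": 0.008, "z": 0, "rx": 0, "ry": 0, "rz": 0}, {"grip": 1, "x": 0.0065, "y": 0.0093, "z": 0, "rx": 0, "ry": 0, "rz": 0}, {"grip": 1, "x": 0.0048, "y": 0.0103, "z": 0, "rx": 0, "ry": 0, "rz": 0}, {"grip": 1, "x": 0.0029, "y": 0.0109, "z": 0, "rx": 0, "ry": 0, "rz": 0}, {"grip": 1, "x": 0.001, "y": 0.0113, "z": 0, "rx": 0, "ry": 0, "rz": 0}, {"grip": 1, "x": -0.001, "y": 0.0113, "z": 0, "rx": 0, "ry": 0, "rz": 0}, {"grip": 1, "x": -0.0029, "y": 0.0109, "z": 0, "rx": 0, "ry": 0, "rz": 0}, {"grip": 1, "x": -0.0048, "y": 0.0103, "z": 0, "rx": 0, "ry": 0, "rz": 0}, {"grip": 1, "x": -0.0065, "y": 0.0093, "z": 0, "rx": 0, "ry": 0, "rz": 0}]'

```text
time_s: 25.12
position: [0.6488, 0.027, 0.1312]
tool_rot: [[1.0, 0.001, 0.003], [0.001, -1.0, 0.001], [0.003, -0.001, -1.0]]
ft_force: [4.0, 4.5, 2.7]
grip_width: 0.0207
```

Run:
```python
from h import *
ang()
d=snap('scene','s9.png'); c=d['color']; u,v=map(int,w2p(d,[.59,.19,.07])); cv2.imwrite('pics/s9z.png',cv2.resize(c[v-60:v+60,u-80:u+80],(800,600),interpolation=cv2.INTER_CUBIC))
```

```text
{'time_s': 25.125, 'position': [0.6488, 0.027, 0.1312], 'ft_force': [4.048, 4.4574, 2.708], 'wrist_torque': [0.9347, -0.7609, 0.0151], 'grip_width': 0.0207, 'q': [-8.0709, 36.9124, 67.1029, 0.0837, 75.8422, 81.8404]}
r 0.0666 th -38.88 Frad(on tool) 0.35  Fresist(against cw) 6.01
```

View pics/s9z.png

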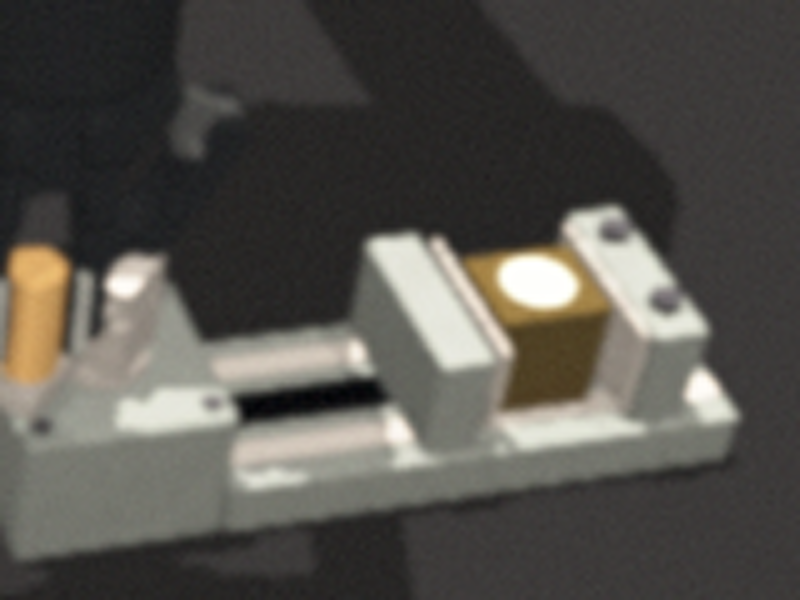

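Emit:
play_rows --commands '[{"grip": 1, "x": -0.003, "y": 0.0034, "z": 0, "rx": 0, "ry": 0, "rz": 0}, {"grip": 1, "x": -0.0033, "y": 0.0032, "z": 0, "rx": 0, "ry": 0, "rz": 0}, {"grip": 1, "x": -0.0035, "y": 0.0029, "z": 0, "rx": 0, "ry": 0, "rz": 0}, {"grip": 1, "x": -0.0037, "y": 0.0027, "z": 0, "rx": 0, "ry": 0, "rz": 0}, {"grip": 1, "x": -0.0039, "y": 0.0024, "z": 0, "rx": 0, "ry": 0, "rz": 0}, {"grip": 1, "x": -0.004, "y": 0.0021, "z": 0, "rx": 0, "ry": 0, "rz": 0}]'

```text
time_s: 25.92
position: [0.6277, 0.0101, 0.1312]
tool_rot: [[1.0, 0.001, 0.003], [0.001, -1.0, -0.0], [0.003, 0.0, -1.0]]
ft_force: [4.8, 1.6, 3.3]
grip_width: 0.0209
```

```bash
python3 -c "
from h import *
ang()"
```

```text
{'time_s': 25.925, 'position': [0.6277, 0.0101, 0.1312], 'ft_force': [4.7864, 1.5979, 3.2824], 'wrist_torque': [0.4696, -1.0385, -0.0482], 'grip_width': 0.0209, 'q': [-9.8731, 34.8978, 71.1477, 0.0246, 73.7874, 80.0645]}
r 0.0662 th -62.39 Frad(on tool) 0.80  Fresist(against cw) 4.98
```

Emit:
play_rows --commands '[{"grip": 1, "x": -0.0042, "y": 0.0019, "z": 0, "rx": 0, "ry": 0, "rz": 0}, {"grip": 1, "x": -0.0043, "y": 0.0016, "z": 0, "rx": 0, "ry": 0, "rz": 0}, {"grip": 1, "x": -0.0044, "y": 0.0013, "z": 0, "rx": 0, "ry": 0, "rz": 0}, {"grip": 1, "x": -0.0044, "y": 0.0009, "z": 0, "rx": 0, "ry": 0, "rz": 0}]'

```text
time_s: 26.42
position: [0.6105, 0.0042, 0.1311]
tool_rot: [[1.0, 0.001, 0.003], [0.001, -1.0, -0.0], [0.003, 0.0, -1.0]]
ft_force: [6.0, 1.2, 2.4]
grip_width: 0.021
```

```bash
python3 -c "
from h import *
ang()"
```

```text
{'time_s': 26.425, 'position': [0.6105, 0.0042, 0.1311], 'ft_force': [6.0448, 1.1727, 2.4093], 'wrist_torque': [0.3004, -1.1188, -0.011], 'grip_width': 0.021, 'q': [-10.7045, 33.3232, 74.2767, 0.0094, 72.2231, 79.2432]}
r 0.066 th -78.23 Frad(on tool) 0.09  Fresist(against cw) 6.16
```

Add to h.py:
```python
def ang2():
    s=env.observe(); p=np.array(s['position'])[:2]-[.597,.0688]; th=np.arctan2(p[1],p[0]); F=np.array(s['ft_force'])[:2]; t=s['wrist_torque']
    G=np.array([-t[1],t[0]])/.187; k=np.array([-np.sin(th),np.cos(th)])
    print('t %.2f th %.2f resist F %.2f tau %.2f'%(s['time_s'],np.degrees(th),F@k,G@k), 'rad %.2f %.2f'%(F@[np.cos(th),np.sin(th)],G@[np.cos(th),np.sin(th)]))
```

```text
(no output)
```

Emit:
play_rows --commands '[{"grip": 1, "x": -0.0045, "y": 0.0006, "z": 0, "rx": 0, "ry": 0, "rz": 0}, {"grip": 1, "x": -0.0045, "y": 0.0003, "z": 0, "rx": 0, "ry": 0, "rz": 0}, {"grip": 1, "x": -0.0045, "y": 0, "z": 0, "rx": 0, "ry": 0, "rz": 0}]'

```text
time_s: 26.8
position: [0.597, 0.0031, 0.1311]
tool_rot: [[1.0, 0.001, 0.003], [0.001, -1.0, -0.001], [0.003, 0.001, -1.0]]
ft_force: [6.4, 1.0, 2.7]
grip_width: 0.0207
```

```bash
python3 -c "
from h import *
ang2()
d=snap('wrist'); w=cloud(d)
o=np.array([.5972,.0687]); a=np.radians(5.6)
X=(w[...,:2]-o)@np.array([np.cos(a),np.sin(a)]); Y=(w[...,:2]-o)@np.array([-np.sin(a),np.cos(a)]); z=w[...,2]
m=(abs(X)<.015)&(z>.0725)&(z<.08)&(Y>.1)&(Y<.208); print(np.percentile(Y[m],[1,99]),m.sum())
"
```

```text
t 26.80 th -89.99 resist F 6.43 tau 6.34 rad -1.00 -0.60Traceback (most recent call last):
  File "<string>", line 7, in <module>
    m=(abs(X)<.015)&(z>.0725)&(z<.08)&(Y>.1)&(Y<.208); print(np.percentile(Y[m],[1,99]),m.sum())
                                                             ~~~~~~~~~~~~~^^^^^^^^^^^^^
    return _quantile_unchecked(
        a, q, axis, out, overwrite_input, method, keepdims, weights)
    return _ureduce(a,
                    func=_quantile_ureduce_func,
    ...<5 lines>...
                    overwrite_input=overwrite_input,
                    method=method)
    r = func(a, **kwargs)
    result = _quantile(arr,
                       quantiles=q,
    ...<2 lines>...
                       out=out,
                       weights=wgt)
    slices_having_nans = np.isnan(arr[-1, ...])
                                  ~~~^^^^^^^^^
IndexError: index -1 is out of bounds for axis 0 with size 0
```

Emit:
play_rows --commands '[{"grip": 1, "x": -0.0045, "y": -0.0002, "z": 0, "rx": 0, "ry": 0, "rz": 0}, {"grip": 1, "x": -0.0045, "y": -0.0005, "z": 0, "rx": 0, "ry": 0, "rz": 0}]'

```text
time_s: 27.1
position: [0.588, 0.0038, 0.1311]
tool_rot: [[1.0, 0.001, 0.003], [0.001, -1.0, -0.001], [0.003, 0.001, -1.0]]
ft_force: [6.1, -0.2, 1.5]
grip_width: 0.0205
```

```bash
python3 -c "
from h import *
ang2()"
```

```text
t 27.10 th -97.87 resist F 6.10 tau 6.14 rad -0.65 -1.99
```

Emit:
play_rows --commands '[{"grip": 1, "x": -0.0034, "y": -0.0006, "z": 0, "rx": 0, "ry": 0, "rz": 0}, {"grip": 1, "x": -0.0034, "y": -0.0007, "z": 0, "rx": 0, "ry": 0, "rz": 0}]'

```text
time_s: 27.35
position: [0.5813, 0.0052, 0.1311]
tool_rot: [[1.0, 0.001, 0.003], [0.001, -1.0, -0.001], [0.003, 0.001, -1.0]]
ft_force: [6.6, 0.6, 1.2]
grip_width: 0.0208
```

```bash
python3 -c "
from h import *
ang2()"
```

```text
t 27.35 th -103.91 resist F 6.22 tau 6.27 rad -2.13 -3.10
```

Emit:
play_rows --commands '[{"grip": 1, "x": -0.0033, "y": -0.0009, "z": 0, "rx": 0, "ry": 0, "rz": 0}, {"grip": 1, "x": -0.0032, "y": -0.0011, "z": 0, "rx": 0, "ry": 0, "rz": 0}]'

```text
time_s: 27.6
position: [0.5748, 0.0073, 0.131]
tool_rot: [[1.0, 0.001, 0.003], [0.001, -1.0, -0.001], [0.003, 0.001, -1.0]]
ft_force: [7.2, 0.1, 0.7]
grip_width: 0.0207
```

```bash
python3 -c "
from h import *
ang2()"
```

```text
t 27.60 th -109.81 resist F 6.72 tau 6.43 rad -2.57 -3.86
```

Emit:
play_rows --commands '[{"grip": 1, "x": -0.0031, "y": -0.0014, "z": 0, "rx": 0, "ry": 0, "rz": 0}, {"grip": 1, "x": -0.003, "y": -0.0015, "z": 0, "rx": 0, "ry": 0, "rz": 0}]'

```text
time_s: 27.85
position: [0.5688, 0.01, 0.131]
tool_rot: [[1.0, 0.001, 0.003], [0.001, -1.0, -0.001], [0.003, 0.001, -1.0]]
ft_force: [7.7, -0.2, 0.3]
grip_width: 0.0208
```

```bash
python3 -c "
from h import *
ang2()"
```

```text
t 27.85 th -115.58 resist F 7.04 tau 6.75 rad -3.14 -3.48
```

Emit:
play_rows --commands '[{"grip": 1, "x": -0.002, "y": -0.001, "z": 0, "rx": 0, "ry": 0, "rz": 0}, {"grip": 1, "x": -0.002, "y": -0.0011, "z": 0, "rx": 0, "ry": 0, "rz": 0}]'

```text
time_s: 28.1
position: [0.5652, 0.012, 0.131]
tool_rot: [[1.0, 0.001, 0.004], [0.001, -1.0, -0.001], [0.004, 0.001, -1.0]]
ft_force: [9.2, -0.4, -0.1]
grip_width: 0.0207
```

```bash
python3 -c "
from h import *
ang2()"
```

```text
t 28.10 th -119.25 resist F 8.24 tau 7.75 rad -4.18 -4.00
```

Emit:
play_rows --commands '[{"grip": 1, "x": -0.0019, "y": -0.0012, "z": 0, "rx": 0, "ry": 0, "rz": 0}, {"grip": 1, "x": -0.0019, "y": -0.0012, "z": 0, "rx": 0, "ry": 0, "rz": 0}]'

```text
time_s: 28.35
position: [0.5617, 0.0142, 0.1311]
tool_rot: [[1.0, 0.001, 0.005], [0.001, -1.0, -0.002], [0.005, 0.002, -1.0]]
ft_force: [11.0, -0.2, -1.4]
grip_width: 0.0209
```

Run:
```python
from h import *
ang2()
d=snap('scene','s10.png'); c=d['color']; u,v=map(int,w2p(d,[.59,.19,.07])); cv2.imwrite('pics/s10z.png',cv2.resize(c[v-60:v+60,u-80:u+80],(800,600),interpolation=cv2.INTER_CUBIC))
```

```text
t 28.35 th -122.91 resist F 9.40 tau 8.99 rad -5.81 -4.39
```

View pics/s10z.png

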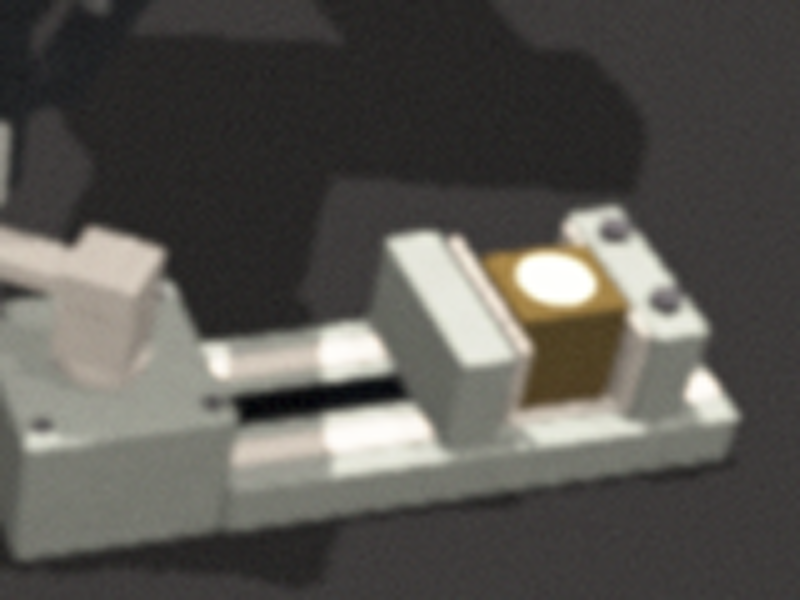

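Emit:
play_rows --commands '[{"grip": 1, "x": -0.0018, "y": -0.0014, "z": 0, "rx": 0, "ry": 0, "rz": 0}, {"grip": 1, "x": -0.0009, "y": -0.0007, "z": 0, "rx": 0, "ry": 0, "rz": 0}]'

```text
time_s: 28.65
position: [0.5591, 0.0161, 0.1311]
tool_rot: [[1.0, 0.001, 0.005], [0.001, -1.0, -0.002], [0.005, 0.002, -1.0]]
ft_force: [10.3, -1.4, -0.6]
grip_width: 0.0207
```

```bash
python3 -c "
from h import *
ang2()"
```

```text
t 28.65 th -125.71 resist F 9.23 tau 9.78 rad -4.88 -3.78
```

Emit:
play_rows --commands '[{"grip": 1, "x": -0.0017, "y": -0.0014, "z": 0, "rx": 0, "ry": 0, "rz": 0}, {"grip": 1, "x": 0, "y": 0, "z": 0, "rx": 0, "ry": 0, "rz": 0}]'

```text
time_s: 28.9
position: [0.5574, 0.0174, 0.1311]
tool_rot: [[1.0, 0.001, 0.005], [0.001, -1.0, -0.002], [0.005, 0.002, -1.0]]
ft_force: [9.5, -2.3, -0.9]
grip_width: 0.0208
```

```bash
python3 -c "
from h import *
ang2()"
```

```text
t 28.90 th -127.59 resist F 8.96 tau 9.24 rad -4.01 -3.96
```

Emit:
play_rows --commands '[{"grip": -1, "x": 0, "y": 0, "z": 0, "rx": 0, "ry": 0, "rz": 0}, {"grip": -1, "x": 0, "y": 0, "z": 0, "rx": 0, "ry": 0, "rz": 0}, {"grip": -1, "x": 0, "y": 0, "z": 0, "rx": 0, "ry": 0, "rz": 0}, {"grip": -1, "x": 0, "y": 0, "z": 0, "rx": 0, "ry": 0, "rz": 0}, {"grip": -1, "x": 0, "y": 0, "z": -0.015, "rx": 0, "ry": 0, "rz": 0}, {"grip": -1, "x": 0, "y": 0, "z": -0.03, "rx": 0, "ry": 0, "rz": 0}, {"grip": -1, "x": 0, "y": 0, "z": -0.04, "rx": 0, "ry": 0, "rz": 0}, {"grip": -1, "x": 0, "y": 0, "z": 0, "rx": 0, "ry": 0, "rz": 0}]'

```text
time_s: 29.9
position: [0.5564, 0.0181, 0.2197]
tool_rot: [[1.0, 0.001, 0.007], [0.001, -1.0, -0.001], [0.007, 0.001, -1.0]]
ft_force: [0.4, 0.0, -0.0]
grip_width: 0.0853
```

Run:
```python
from h import *
st()
d=snap('wrist','w11.png'); w=cloud(d); z=w[...,2]
m=(z>.10)&(z<.118)&(np.hypot(w[...,0]-.597,w[...,1]-.069)<.03); P=w[m]; print('hub top',P.mean(0).round(4),len(P),np.percentile(P[:,2],[10,50,90]).round(4)); r=cv2.minAreaRect(P[:,:2].astype(np.float32)); print(r)
o=np.array([.5972,.0687]); a=np.radians(5.6)
X=(w[...,:2]-o)@np.array([np.cos(a),np.sin(a)]); Y=(w[...,:2]-o)@np.array([-np.sin(a),np.cos(a)])
m=(abs(X)<.018)&(z>.0725)&(z<.08)&(Y>.1)&(Y<.208); print(m.sum(), np.percentile(Y[m],[1,99]) if m.any() else '')
d=snap('scene','s11.png'); c=d['color']; u,v=map(int,w2p(d,[.59,.13,.07])); cv2.imwrite('pics/s11z.png',cv2.resize(c[v-60:v+60,u-80:u+80],(800,600),interpolation=cv2.INTER_CUBIC))
```

```text
{'time_s': 29.9, 'position': [0.5564, 0.0181, 0.2197], 'ft_force': [0.4431, 0.0212, -0.0348], 'wrist_torque': [-0.0291, -0.0, -0.0389], 'grip_width': 0.0853, 'q': [-10.3215, 23.4208, 76.1279, -0.0008, 80.036, 79.6245]}
hub top [0.5957 0.0644 0.1081] 2661 [0.1018 0.1097 0.1108]
((0.5932220816612244, 0.06254912912845612), (0.04493381828069687, 0.030272288247942924), 53.59284210205078)
2089 [0.15793136 0.19883662]
```

View pics/s11z.png

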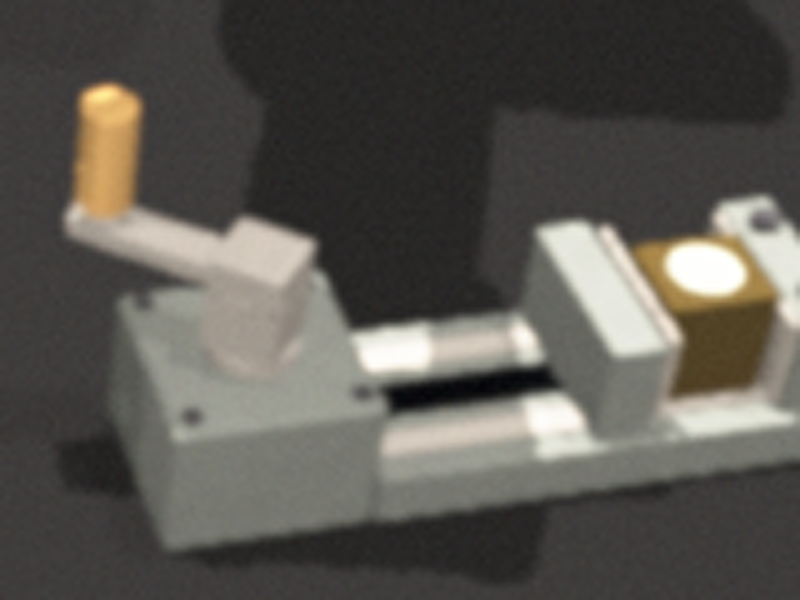

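View pics/w11.png

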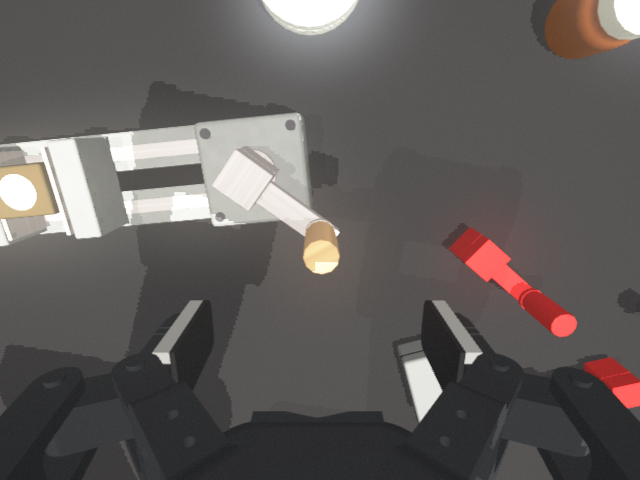

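Run:
```python
from h import *
d=snap('top','t11.png'); c=d['color']; cv2.imwrite('pics/t11z.png',cv2.resize(c[170:260,140:310],(800,424),interpolation=cv2.INTER_CUBIC))
w=cloud(d); z=w[...,2]; o=np.array([.5960,.0678]); a=np.radians(5.6)
X=(w[...,:2]-o)@np.array([np.cos(a),np.sin(a)]); Y=(w[...,:2]-o)@np.array([-np.sin(a),np.cos(a)])
m=(abs(X)<.015)&(z>.0715)&(z<.08)&(Y>.1)&(Y<.23); print(m.sum(), np.percentile(Y[m],[1,99]) if m.any() else '')
for nm in ('jar','slidebox','dishes'): print(nm,[ (round(r['conf'],2),np.round(r['point'],3).tolist()) for r in finder.boxes_of('top',nm)[:2]])
```

```text
403 [0.13035505 0.22746436]
jar [(0.69, [0.707, -0.203, 0.077]), (0.26, [0.569, 0.28, 0.069])]
slidebox [(0.56, [0.367, -0.112, 0.037])]
dishes [(0.96, [0.751, 0.023, 0.031])]
```

View pics/t11z.png

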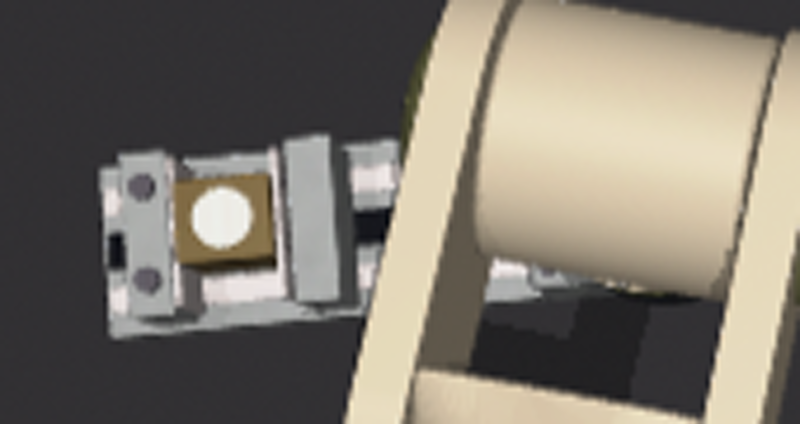

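```bash
python3 -c "
from h import *
st(); print(order.close_job())"
```

```text
{'time_s': 30.2, 'position': [0.5549, 0.0182, 0.215], 'ft_force': [-0.1574, 0.3859, 0.7501], 'wrist_torque': [0.0237, 0.0147, 0.0187], 'grip_width': 0.0855, 'q': [-10.3344, 23.7133, 76.4682, -0.002, 79.9193, 79.6262]}
the job is handed in; nothing more can be done
None
```

The crank is seated on the shaft and the block is clamped against the back stop. I handed the job in at about 30 s of the 72 s allowed; no verdict was reported.

**What I did**
- I found the angle of the square from the wrist depth image, about 26° off the vise's axes, and turned the crank to match it before lowering.
- The crank went down about 24 mm onto the shaft with no contact force felt beyond its own weight.
- I then took hold of the hand grip and wound clockwise about 2.3 turns. Running effort was about 6 N, above the 4 to 5 N stated.
- The effort began to rise at the stop. I stopped at a moving effort of about 9.2 to 9.8 N, where I was aiming for roughly 10; it read about 9 N when held still. Then I let go and backed off.

**Last checks**
- **Crank:** hub top at 0.1097 m, which agrees with fully home (0.110 m).
- **Block:** upright against the stop with the jaw pad on it, in the top and scene pictures. The depth check of the block's end position was inconclusive: the block was cut off in the wrist view, and in the top view it ran together with the stop.
- **Clamping force:** not measured directly. I estimate 40 to 50 N from the pad stiffness and the angle turned after contact.
- **Bystanders:** jar, slide box and dishes within about 4 mm of where they were first seen.
- **Robot:** wrist force near zero, touching nothing.

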